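# Scoop ferrite cores into the sorting dish

### The arm

A 6-joint arm with a two-finger parallel gripper is mounted at the origin on the work surface. World frame = base frame: x ahead of the robot, y to its left, z up, the work surface at z = 0. Lengths are in mm, angles in rad, forces in N, time in s.
With the tool pointing down it reaches from about 350 to 850 mm from the base axis. Payload 8.1 kg.
Tool frame: the origin (TCP) lies at the very end of the fingers, on their centre line; the grasp point (between the pads) lies bot.grip_point_offset behind it (bot.grip_point_offset is the distance from the TCP to the grasp point, in mm); z points along the fingers, y is the line along which they close (so a half turn about z gives the same grasp; the last joint's range is limited). The gripper opens to 93 mm and grips with 3 to 60 N. Pads are 15 mm wide; open, the fingers measure 128 mm over their backs; the gripper's body (75 mm by 188 mm) begins 65 mm behind the grasp point.
Start: joints at [-1.215, 0.13, 1.488, -0, 1.523, -0.085], TCP at [256.018, -542.642, 218.635] pointing down, gripper open.
Joint ranges: [-2.96, 2.96], [-0.89, 2.26], [0.02, 2.5], [-1.34, 4.48], [0, 2.73], [-2.66, 2.66]. Speed limits (rad/s): [2.39, 2.39, 2.79, 3.14, 3.14, 3.14].

### API

Orientations are given as a unit quaternion [x, y, z, w].
In Python, from plant import bot gives the robot as it stands.
- The arm moves only by the tool servo_tool, never from a script. Its argument "rows" is a list of rows, each a list of 3 entries, a list of its own where there are three numbers: the shift along the world's x, y, z as a fraction of full scale, then the turn about the world's z as a fraction of full scale, then the closure, from 0 (fully open) to 1 (shut). In form: [[[tx, ty, tz], twist, jaw], ...]. A call has 1 to 12 rows; each row shifts and turns the commanded pose from where the row before left it; what a row does not reach is not made up. Full scale, the value 1, is 25 mm for a shift and 4 degrees for a turn. A row lasts 1/12 s, in which the tool goes at most 41.7 mm and 7.16 degrees, less where a joint would pass 70% of its speed; a pose out of reach is approached as far as the arm can. A call with a number of a shift or a turn outside -1 to 1 is refused whole. A call with a gripper value outside its range is refused whole. The fingers move at their own pace and stop on an object; "newtons" is the grip in N (left out, the last holds). Time passes only in rows, so rows that do not move let the fingers close. It gives the time, the measured TCP pose, the force, the opening and the grip force at its end, in the units of the state.
- bot.state(): the state, without advancing time (a new reading comes with each control period).
- bot.read_camera(name): name is "scene" or "top" or "wrist"; returns a dict with "image" (400x640x3 uint8, red, green, blue), "z_map" (400x640 float32, mm along the optical axis (not along the pixel's ray), 0 where there is no reading), "vfov" (degrees; the focal length in pixels is half the picture's height over the tangent of half this angle, whatever the lens; pixels are square), "cx", "cy" (the principal point, pixels), "rvec" (rotation vector, rad) and "tvec" (3), from world to camera coordinates, as OpenCV has them. Camera axes: x right, y down, z forward; pixel columns grow to the right and rows downward; lengths in mm; the calibration is good to about 2 mm. A picture is of the moment at which its call begins.
- bot.hand_in(): hands the job in; it is judged then, once.
Trained networks look in the newest picture that a camera, given by its name, has taken for a name from the list of things; names that differ only in an ending like _2 or _b are one class to them, and where a whole thing is asked for, a point or a joint stands for the part that bears it (a point fixed in the world has none). Each returns a list of dicts, best first, with "conf" (0 to 1); they miss things now and then, are a little off and sometimes report something else, mostly with a low value. They report only what shows in the picture. A call takes as long as a camera call. They do not tell look-alikes from the thing itself.
- bot.spot_in(camera, query): "extent" ([left, top, width, height] as shares, 0 to 1, of the picture: columns of its width, rows of its height, round what is visible of it).
- bot.silhouettes(camera, query): "region" (400x640 bool, what is visible of it) and "extent" ([left, top, width, height] as shares, 0 to 1, of the picture: columns of its width, rows of its height, round what is visible of it).
- bot.pinpoint(camera, query): "centre" ([column, row] as shares, 0 to 1, of the picture: columns of its width, rows of its height: a listed point, or the origin of a listed thing).
The state is a dict: "time_s": time; "qpos": joint angles; "joint_velocities": joint speeds; "joint_torque": joint torques, N m; "tcp_pos": TCP position; "eef_rot": TCP orientation; "contact_force": force on the tool from outside, world axes, zero at the start; "ft_torque": the same for the moment, N m; "width": finger opening in mm; "grip_force": force on a finger pad.
Only numpy, scipy, OpenCV 4.12 (cv2) and the standard library are available. Lean on these libraries where they do the work, as an engineer would, in place of code of your own. Each camera call takes 0.05 s, during which the arm holds its last target. There are 200 camera calls.

### The job

Take the lid off the parts tub and lay it flat, fin up, on the silicone mat. Then use the scoop, not the fingers, to bring one scoopful of at least three ferrite cores from the tub to the steel dish; every core must end up in the dish or still in the tub. Finish with the scoop standing upright on its flat bottom on the bench, let go, and do not disturb the solder spool, the jar or the phone.

Things in the scene. Friction and masses are not known exactly. Their poses are not given: they have to be found in the camera images.
- tub: fixed grey plastic tub, 183 (x) x 92 (y) x 48 mm high, open top under its lid. Inside: flat floor at z = 4 mm from x = -30 to 30; beyond, both ends ramp up at 32 degrees to x = +-88, z = 40, then upright to the rim (z = 48). Long walls upright, 84 mm apart inside. Origin: centre of underside; x along its length, within 0.22 rad of world x
- lid: loose grey lid, 120 g, seated on the tub's rim: plate 192 x 102 x 4 mm, underside 5 mm above the origin, over a 168 x 78 x 5 mm plug with 3 mm play in the mouth. Upright fin on top towards -x: x = -70 to -20, 12 mm thick in y, z = 9 to 43 mm. Origin: centre of the plug's underside, 43 mm above the tub's origin when seated; x along its length. On the mat it stands on its plug
- lid_grip (a point): point to pinch on the lid's fin (fingers close along the lid's y): lid x = -45, y = 0, z = 32 mm
- scoop: loose aluminium scoop, about 90 g, standing on its flat bottom. Bowl 66 (x) x 72 (y) mm, floor 2 mm; open front (lip) at x = -33 faces roughly to the robot; side walls 24 mm high (14 near the lip), rear wall 28 mm high at x = 33. Upright black handle behind it: x = 33 to 51, 13 mm thick in y, z = 8 to 112. Origin: centre of underside; yaw within 0.35 rad of world x
- scoop_grip (a point): point to pinch on the scoop's handle from above (fingers close along the scoop's y): scoop x = 42, y = 0, z = 88 mm
- scoop_lip (a point): middle of the scoop's front lower edge: scoop x = -33, y = 0, z = 0
- scoop_bowl (a point): middle of the scoop's bowl: scoop x = 0, y = 0, z = 12 mm
- dish: open steel sorting dish fixed to the bench, 130 (x) x 125 (y) x 32 mm high, walls and floor 4 mm. Origin: centre of its underside
- mat: flat blue silicone mat fixed to the bench, 220 (x) x 135 (y) x 3 mm. Origin: centre of its underside
- core0: one of eight identical ferrite cores: a dark grey barrel of 16 mm diameter, 20 mm long with strongly rounded ends, about 15 g (varies), rolls easily; origin at its centre, x along its length. They start loose on the floor of the tub, under the lid
- core1: one of eight identical ferrite cores: a dark grey barrel of 16 mm diameter, 20 mm long with strongly rounded ends, about 15 g (varies), rolls easily; origin at its centre, x along its length. They start loose on the floor of the tub, under the lid
- core2: one of eight identical ferrite cores: a dark grey barrel of 16 mm diameter, 20 mm long with strongly rounded ends, about 15 g (varies), rolls easily; origin at its centre, x along its length. They start loose on the floor of the tub, under the lid
- core3: one of eight identical ferrite cores: a dark grey barrel of 16 mm diameter, 20 mm long with strongly rounded ends, about 15 g (varies), rolls easily; origin at its centre, x along its length. They start loose on the floor of the tub, under the lid
- core4: one of eight identical ferrite cores: a dark grey barrel of 16 mm diameter, 20 mm long with strongly rounded ends, about 15 g (varies), rolls easily; origin at its centre, x along its length. They start loose on the floor of the tub, under the lid
- core5: one of eight identical ferrite cores: a dark grey barrel of 16 mm diameter, 20 mm long with strongly rounded ends, about 15 g (varies), rolls easily; origin at its centre, x along its length. They start loose on the floor of the tub, under the lid
- core6: one of eight identical ferrite cores: a dark grey barrel of 16 mm diameter, 20 mm long with strongly rounded ends, about 15 g (varies), rolls easily; origin at its centre, x along its length. They start loose on the floor of the tub, under the lid
- core7: one of eight identical ferrite cores: a dark grey barrel of 16 mm diameter, 20 mm long with strongly rounded ends, about 15 g (varies), rolls easily; origin at its centre, x along its length. They start loose on the floor of the tub, under the lid
- spool: bystander: solder spool standing on end, 48 mm diameter, 46 mm high. Origin: centre of its underside
- jar: bystander: small flux jar with a white cap, 44 mm diameter, 45 mm high. Origin: centre of its underside
- phone: bystander: phone lying flat, 72 x 146 x 8 mm. Origin: centre of its underside
Things that resemble listed ones, but are neither listed nor needed, are in the scene too. What is shaped like the lid but red is not meant.

How it is judged:
By the outcome, as a careful person would: the job done as asked, in the order asked, and still so for the second after the job is handed in, with the robot touching nothing.
It also fails if it takes over 72 s, if anything falls off the work surface, if the arm or the gripper's body presses on something with over 40 N, if the wrist force passes 120 N, or if a joint passes its speed limit or range.

## Working session

There is one attempt and no reset: what is moved stays moved. The work goes in short steps, Python scripts to look and compute and a tool call to move; the robot and the scene stay as the last step left them, time stands still between calls to the robot, and variables do not carry over. Pictures are saved under pics/ and viewed, at most 10 in all, crops included, and the job is handed in when it is done.

Besides the shell and the picture viewer there is one more tool, called after "Call:" as name(argument=value, ...), one argument or row to a line, values as JSON. servo_tool: Moves the arm, as the interface text tells. Shift numbers are shares of 25 mm and turn numbers shares of 4 degrees, none past 1 either way. Its arguments: {"type":"object","properties":{"rows":{"type":"array","items":{"type":"array"}},"newtons":{"type":"number"}},"required":["rows"]}

```bash
mkdir -p pics; ls
cat > h.py <<'E'
import numpy as np, cv2
from plant import bot
def cam(n):
    c=bot.read_camera(n); c['f']=200/np.tan(np.radians(c['vfov'])/2)
    c['R']=cv2.Rodrigues(np.array(c['rvec'],float))[0]; c['t']=np.array(c['tvec'],float).reshape(3); return c
def ray(c,u,v,z):  # world point at height z
    d=c['R'].T@np.array([(u-c['cx'])/c['f'],(v-c['cy'])/c['f'],1]); o=-c['R'].T@c['t']
    return o+d*(z-o[2])/d[2]
def cloud(c):
    v,u=np.mgrid[0:400,0:640]; Z=c['z_map'].astype(float)
    P=np.stack([(u-c['cx'])/c['f']*Z,(v-c['cy'])/c['f']*Z,Z],-1)
    return (P-c['t'])@c['R']
def proj(c,p):
    q=c['R']@np.array(p,float)+c['t']; return c['cx']+c['f']*q[0]/q[2],c['cy']+c['f']*q[1]/q[2]
def save(c,n): cv2.imwrite('pics/'+n,c['image'][:,:,::-1])
E
python3 - <<'E'
from h import *
print(bot.grip_point_offset,bot.state())
for n in ['top','scene']:
    c=cam(n); save(c,n+'0.png'); X=cloud(c); print(n,-c['R'].T@c['t'],c['f'],c['cx'],c['cy'])
    for q in ['tub','lid','lid_grip','scoop','scoop_grip','scoop_lip','dish','mat','spool','jar','phone']:
        z={'tub':0,'lid':43,'lid_grip':75,'scoop_grip':88}.get(q,0)
        o=[]
        for d in bot.pinpoint(n,q)[:3]:
            u,v=d['centre'][0]*640,d['centre'][1]*400
            o.append((round(d['conf'],2),round(u),round(v),ray(c,u,v,z).round()[:2].tolist()))
        print(q,o)
E
```

```text
pics
18.8 {'time_s': 0.0, 'qpos': array([-1.21542886e+00,  1.31188089e-01,  1.48928480e+00, -1.70565809e-06,
        1.52297279e+00, -8.54073861e-02]), 'joint_velocities': array([ 0.00116492,  0.00057176,  0.00064451,  0.00155545,  0.00054645,
       -0.00088638]), 'joint_torque': array([ 3.06842790e-03, -5.59850693e+01, -4.91750371e+01,  7.72718084e-02,
        3.56872589e-02, -1.35729683e-04]), 'tcp_pos': array([ 255.80162013, -542.11131911,  217.5683234 ]), 'eef_rot': array([ 9.75812400e-01,  2.18607642e-01, -1.25525276e-04, -9.17969798e-04]), 'contact_force': array([ 0.01295365, -0.50024991,  0.02211535]), 'ft_torque': array([-0.02802097, -0.0713627 , -0.00708724]), 'grip_force': 0.0, 'width': 92.92578288358334}
top [ 407.21334034   84.31884341 1416.06834945] 418.03187186077133 317.14108355745003 196.56580134836747
tub []
lid [(0.82, 247, 206, [530.0, 317.0]), (0.73, 189, 202, [544.0, 510.0])]
lid_grip [(0.96, 247, 219, [483.0, 311.0]), (0.93, 198, 210, [515.0, 471.0])]
scoop [(0.78, 305, 204, [538.0, 126.0]), (0.45, 273, 148, [732.0, 238.0])]
scoop_grip [(0.71, 310, 185, [589.0,
[... 222 characters left out ...]
0475  877.76659654] 367.4359891539122 320.88102453442866 199.96228113036557
tub [(0.79, 343, 153, [518.0, 321.0])]
lid [(0.87, 350, 147, [538.0, 317.0]), (0.61, 381, 114, [563.0, 482.0]), (0.42, 375, 267, [760.0, 11.0])]
lid_grip [(0.82, 369, 107, [529.0, 461.0]), (0.6, 332, 135, [485.0, 306.0])]
scoop [(0.83, 318, 205, [542.0, 118.0]), (0.2, 189, 291, [387.0, -248.0])]
scoop_grip [(0.56, 331, 196, [587.0, 112.0])]
scoop_lip [(0.85, 309, 199, [510.0, 122.0])]
dish []
mat [(0.81, 262, 278, [525.0, -135.0]), (0.56, 208, 338, [498.0, -313.0])]
spool [(0.73, 187, 288, [379.0, -246.0]), (0.45, 316, 203, [534.0, 122.0])]
jar [(0.6, 399, 199, [734.0, 247.0])]
phone [(0.71, 372, 270, [757.0, 18.0])]
```

Run:
```python
import cv2
a=cv2.imread('pics/top0.png')[90:300,130:530]; cv2.imwrite('pics/top0c.png',cv2.resize(a,None,fx=2,fy=2,interpolation=cv2.INTER_CUBIC))
```

```text
(no output)
```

View pics/top0c.png

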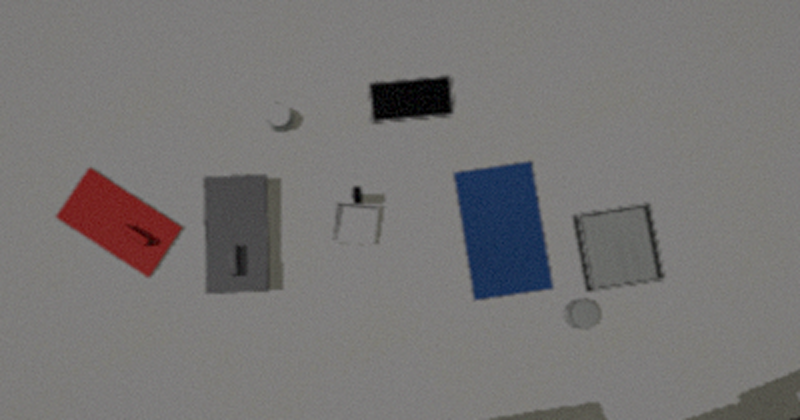

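View pics/scene0.png

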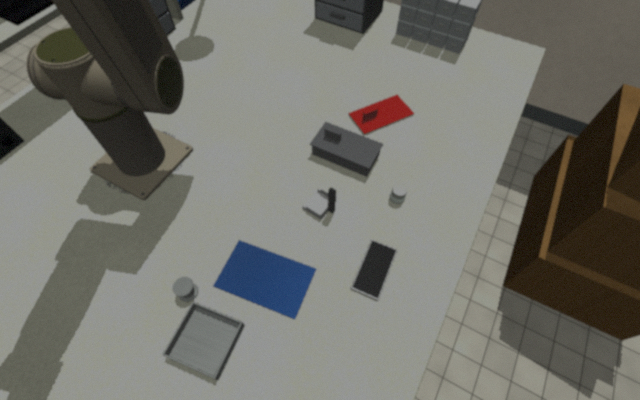

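The top view shows the look-alikes. The grey lid on the tub is at px (247,206) and the red lid lookalike at (189,202). The only scoop is at (305,204), with its black handle at (310,185). The mat is at about (380,205), the dish at (437,213), the spool at (419,247), the jar at (271,150) and the phone at (334,142). By the description I want the grey lid; next I get precise fits from depth.

Run:
```python
from h import *
def rect(P):
    r=cv2.minAreaRect(P[:,:2].astype(np.float32)); return [np.round(r[0],1),np.round(r[1],1),round(r[2],1)]
for n in ['top','scene']:
    c=cam(n); X=cloud(c); I=c['image'].astype(int); ok=c['z_map']>0
    inb=lambda x0,x1,y0,y1: ok&(X[...,0]>x0)&(X[...,0]<x1)&(X[...,1]>y0)&(X[...,1]<y1)
    B=inb(300,900,-450,650)
    bench=X[B&(abs(X[...,2])<15)][:,2]; print(n,'bench z',np.median(bench),bench.std())
    red=I[...,0]>I[...,2]*1.6
    lid=inb(400,660,240,420)&(abs(X[...,2]-52)<6)&~red; print('lid',lid.sum(),np.median(X[lid][:,2]),rect(X[lid]))
    fin=inb(400,660,240,420)&(X[...,2]>75)&~red; print('fin',fin.sum(),X[fin].mean(0).round(1),rect(X[fin]), X[fin][:,2].max())
    mat=B&(I[...,2]>I[...,0]*1.7)&(X[...,2]<30)&(X[...,1]<50); print('mat',rect(X[mat]),np.median(X[mat][:,2]))
    d=inb(400,620,-420,-230)&(X[...,2]>22)&(X[...,2]<40); print('dish',d.sum(),rect(X[d]))
    for nm,lo,hi in [('bowlwalls',9,32),('handle',60,125)]:
        s=inb(470,650,50,190)&(X[...,2]>lo)&(X[...,2]<hi); print(nm,s.sum(),X[s].mean(0).round(1),rect(X[s]),X[s][:,2].max())
    for q in ['scoop_grip','scoop_lip','lid_grip']:
      for k in range(1):
        print(q,[(round(d['conf'],2),ray(c,d['centre'][0]*640,d['centre'][1]*400,{'scoop_grip':88,'scoop_lip':0,'lid_grip':75}[q]).round(1)[:2]) for d in bot.pinpoint(n,q)[:2]])
    save(c,n+'1.png')
    if n=='top':
        a=c['image'][165:245,215:335,::-1]; cv2.imwrite('pics/crop1.png',cv2.resize(a,None,fx=6,fy=6,interpolation=cv2.INTER_CUBIC))
```

```text
top bench z 0.8095812865104615 3.6386899236512558
lid 1657 52.076904736462595 [array([527.4, 312.7]), array([192.4, 101.8]), 1.3]
fin 64 [481.8 311.4  85.8] [array([481.9, 311.6]), array([48.4, 10.8]), 0.5] 91.77650523651174
mat [array([614. , -96.3]), array([418.7, 178.5]), 22.9] 3.8312706156445215
dish 245 [array([ 498.6, -321.3]), array([129.9, 126.7]), 8.3]
bowlwalls 70 [558.9 116.4  21.2] [array([563.1, 112.6]), array([126.8, 156.9]), 86.0] 31.14895479649981
handle 31 [583.1 112.4 103.9] [array([584.6, 112.5]), array([10.1, 17.6]), 87.0] 117.5899173519051
scoop_grip [(0.66, array([584.6, 117.5])), (0.62, array([536.5, 127.4]))]
scoop_lip [(0.86, array([507.9, 126.2]))]
lid_grip [(0.8, array([489.8, 320. ])), (0.58, array([524.3, 472.6]))]
scene bench z 0.8789383470640122 2.5851495424613464
lid 1607 52.60966223570057 [array([524.9, 315.9]), array([192.2, 105.7]), 2.1]
fin 95 [480.8 312.3  83.9] [array([480.4, 314.4]), array([16.6, 49.8]), 85.3] 89.71202314497508
mat [array([ 530.8, -129.5]), array([217.3, 131.5]), 7.9] 3.5724110194229866
dish 638 [array([ 485.6, -309.2]), array([152.2, 146.8]), 8.1]
bowlwalls 167 [555.8 108.9  19.6] [array([553. , 119.5]), array([74.8, 79.6]), 85.4] 30.920437613981075
handle 107 [585.5 112.8  93.5] [array([584.5, 115.1]), array([17.6, 13.4]), 3.3] 115.18521656650813
scoop_grip [(0.97, array([584.9, 117.9]))]
scoop_lip [(0.88, array([515.8, 122.5]))]
lid_grip [(0.91, array([482.8, 310.2])), (0.81, array([532.8, 446.3]))]
```

View pics/crop1.png

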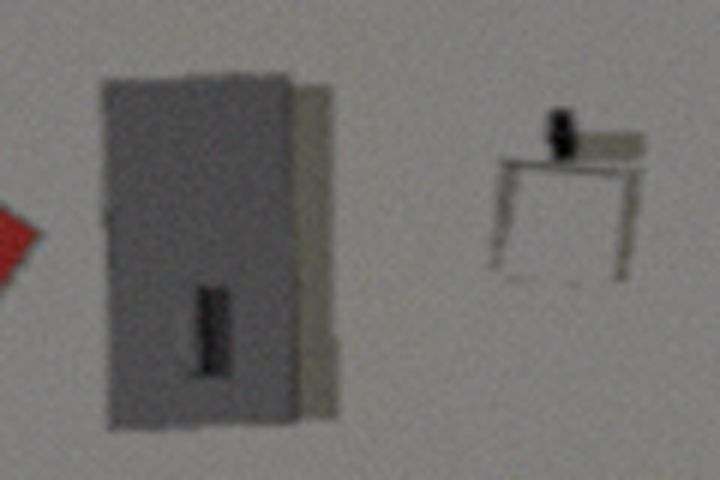

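The crop confirms it: the grey lid's fin is at crop (213,330), towards the robot. The scoop is at the right with its handle at crop (562,135), and the red lid is left out. Lid fit: centre (527,313), yaw about 1.3°, fin centre (482,312). Going there now.

Call:
servo_tool(
  rows=[
    [[0.25,0.945,-0.07],-0.165,0],
    [[0.25,0.945,-0.07],-0.165,0],
    [[0.25,0.945,-0.07],-0.165,0],
    [[0.25,0.945,-0.07],-0.165,0],
    [[0.25,0.945,-0.07],-0.165,0],
    [[0.25,0.945,-0.07],-0.165,0],
    [[0.25,0.945,-0.07],-0.165,0],
    [[0.25,0.945,-0.07],-0.165,0],
    [[0.25,0.945,-0.07],-0.165,0],
    [[0.25,0.945,-0.07],-0.165,0],
    [[0.25,0.945,-0.07],-0.165,0],
    [[0.25,0.945,-0.07],-0.165,0],
  ],
  newtons=40,
)

```text
time_s: 2.6
tcp_pos: [331.2, -258.1, 197.7]
eef_rot: [0.989, 0.15, 0.0, 0.0]
contact_force: [0.3, 0.2, 0.7]
width: 92.8
grip_force: 0.0
```

Call:
servo_tool(
  rows=[
    [[0.25,0.945,-0.07],-0.165,0],
    [[0.25,0.945,-0.07],-0.165,0],
    [[0.25,0.945,-0.07],-0.165,0],
    [[0.25,0.945,-0.07],-0.165,0],
    [[0.25,0.945,-0.07],-0.165,0],
    [[0.25,0.945,-0.07],-0.165,0],
    [[0.25,0.945,-0.07],-0.165,0],
    [[0.25,0.945,-0.07],-0.165,0],
    [[0.25,0.945,-0.07],-0.165,0],
    [[0.25,0.945,-0.07],-0.165,0],
    [[0.25,0.945,-0.07],-0.165,0],
    [[0.25,0.945,-0.07],-0.165,0],
  ],
)

```text
time_s: 3.6
tcp_pos: [406.2, 25.6, 176.8]
eef_rot: [0.997, 0.082, 0.0, 0.0]
contact_force: [0.4, -0.2, 0.4]
width: 93.0
grip_force: 0.0
```

Call:
servo_tool(
  rows=[
    [[0.25,0.945,-0.07],-0.165,0],
    [[0.25,0.945,-0.07],-0.165,0],
    [[0.25,0.945,-0.07],-0.165,0],
    [[0.25,0.945,-0.07],-0.165,0],
    [[0.25,0.945,-0.07],-0.165,0],
    [[0.25,0.945,-0.07],-0.165,0],
    [[0.25,0.945,-0.07],-0.165,0],
    [[0.25,0.945,-0.07],-0.165,0],
    [[0.25,0.945,-0.07],-0.165,0],
    [[0.25,0.945,-0.07],-0.165,0],
    [[0.25,0.945,-0.07],-0.165,0],
    [[0.25,0.945,-0.07],-0.165,0],
    [[0,0,0],0,0],
  ],
)

```text
validation failed for argument at $.ro...
```

Call:
servo_tool(
  rows=[
    [[0.25,0.945,-0.07],-0.165,0],
    [[0.25,0.945,-0.07],-0.165,0],
    [[0.25,0.945,-0.07],-0.165,0],
    [[0.25,0.945,-0.07],-0.165,0],
    [[0.25,0.945,-0.07],-0.165,0],
    [[0.25,0.945,-0.07],-0.165,0],
    [[0.25,0.945,-0.07],-0.165,0],
    [[0.25,0.945,-0.07],-0.165,0],
    [[0.25,0.945,-0.07],-0.165,0],
    [[0.25,0.945,-0.07],-0.165,0],
    [[0.25,0.945,-0.07],-0.165,0],
    [[0.25,0.945,-0.07],-0.165,0],
  ],
)

```text
time_s: 4.6
tcp_pos: [481.2, 309.2, 155.5]
eef_rot: [1.0, 0.013, 0.0, -0.0]
contact_force: [0.2, -0.2, 0.9]
width: 93.0
grip_force: 0.0
```

Run:
```python
from h import *
s=bot.state(); print(s['tcp_pos'],s['eef_rot'])
c=cam('wrist'); save(c,'w0.png'); X=cloud(c); I=c['image'].astype(int); ok=c['z_map']>0
print('cam',-c['R'].T@c['t'],c['R'][2])
f=ok&(X[...,2]>72)&(X[...,2]<92)&(abs(X[...,0]-482)<60)&(abs(X[...,1]-312)<30)
P=X[f]; print(f.sum(),P.mean(0),cv2.minAreaRect(P[:,:2].astype(np.float32)))
l=ok&(abs(X[...,2]-52)<5)&(I[...,0]<I[...,2]*1.6); print(cv2.minAreaRect(X[l][:,:2].astype(np.float32)),np.median(X[l][:,2]))
print([ (d['conf'],ray(c,d['centre'][0]*640,d['centre'][1]*400,75)) for d in bot.pinpoint('wrist','lid_grip')[:2]])
```

```text
[481.18242026 309.15746516 155.54126934] [ 9.99917447e-01  1.28488628e-02  7.41463013e-05 -1.52438145e-05]
cam [561.12564786 310.70711038 321.39272051] [-0.28456271 -0.00812299 -0.95862301]
1243 [484.0942803  314.27396556  85.18195374] ((481.99078369140625, 314.38275146484375), (49.521663665771484, 11.984050750732422), 1.4555202722549438)
((526.4619140625, 240.16787719726562), (189.09576416015625, 252.76858520507812), 1.3379299640655518) 51.8511202361424
[(0.62, array([533.69774627, 458.89684201,  75.        ])), (0.6, array([481.09180025, 314.1159936 ,  75.        ]))]
```

Call:
servo_tool(
  rows=[
    [[0.04,0.18,-0.4],0,0.3],
    [[0,0,-0.9],0,0.4],
    [[0,0,-0.9],0,0.5],
    [[0,0,-0.9],0,0.5],
    [[0,0,-0.5],0,0.6],
    [[0,0,-0.34],0,0.6],
    [[0,0,0],0,1],
    [[0,0,0],0,1],
    [[0,0,0],0,1],
    [[0,0,0],0,1],
    [[0,0,0],0,1],
  ],
  newtons=45,
)

```text
time_s: 5.62
tcp_pos: [482.9, 312.8, 58.6]
eef_rot: [1.0, 0.013, 0.001, -0.001]
contact_force: [-0.1, 0.5, 0.2]
width: 24.1
grip_force: 0.0
```

Call:
servo_tool(
  rows=[
    [[0,0,0],0,1],
    [[0,0,0],0,1],
    [[0,0,0],0,1],
    [[0,0,0],0,1],
    [[0,0,0.2],0,1],
    [[0,0,0.3],0,1],
    [[0,0,0.5],0,1],
    [[0,0,0.8],0,1],
  ],
)

```text
time_s: 6.28
tcp_pos: [480.5, 311.3, 101.2]
eef_rot: [1.0, 0.013, -0.002, 0.001]
contact_force: [-0.2, 0.5, -1.9]
width: 11.8
grip_force: 45.0
```

Call:
servo_tool(
  rows=[
    [[0,-0.4,0.6],0,1],
    [[0,-0.8,0.6],0.08,1],
    [[0.01,-0.9,0.6],0.08,1],
    [[0.01,-0.9,0],0.08,1],
    [[0.01,-0.9,0],0.08,1],
    [[0.01,-0.9,0],0.08,1],
    [[0.01,-0.9,0],0.08,1],
    [[0.01,-0.9,0],0.08,1],
    [[0.01,-0.9,0],0.08,1],
    [[0.01,-0.9,0],0.08,1],
    [[0.01,-0.9,0],0.08,1],
    [[0.01,-0.9,0],0.08,1],
  ],
)

```text
time_s: 7.28
tcp_pos: [484.5, 56.1, 148.3]
eef_rot: [0.999, 0.044, 0.0, 0.0]
contact_force: [0.4, 0.2, -0.2]
width: 11.4
grip_force: 45.0
```

Call:
servo_tool(
  rows=[
    [[0.01,-0.9,0],0.08,1],
    [[0.01,-0.9,0],0.08,1],
    [[0.01,-0.9,-0.2],0.08,1],
    [[0.01,-0.9,-0.4],0.08,1],
    [[0.01,-0.9,-0.4],0.08,1],
    [[0.01,-0.9,-0.4],0.08,1],
    [[0.01,-0.9,-0.4],0.08,1],
    [[0.01,-0.7,-0.4],0.08,1],
    [[0,-0.4,-0.4],0.08,1],
    [[0,-0.2,-0.4],0.08,1],
    [[0,0,-0.4],0,1],
    [[0,0,-0.4],0,1],
  ],
)

```text
time_s: 8.28
tcp_pos: [486.6, -132.2, 51.5]
eef_rot: [0.997, 0.071, 0.0, -0.0]
contact_force: [-1.0, -1.0, -2.3]
width: 11.7
grip_force: 45.0
```

Run:
```python
from h import *
s=bot.state(); print(s['tcp_pos'],s['eef_rot'],s['contact_force'])
c=cam('scene'); save(c,'s2.png'); X=cloud(c); I=c['image'].astype(int); ok=c['z_map']>0
cv2.imwrite('pics/s2c.png',cv2.resize(c['image'][100:360,150:430,::-1],None,fx=2.2,fy=2.2,interpolation=cv2.INTER_CUBIC))
mat=ok&(I[...,2]>I[...,0]*1.7)&(abs(X[...,0]-530)<150)&(abs(X[...,1]+130)<120)&(X[...,2]<15); print(cv2.minAreaRect(X[mat][:,:2].astype(np.float32)))
```

```text
[ 486.55818234 -132.19642857   51.5116252 ] [ 9.97444275e-01  7.14485366e-02  4.43103539e-05 -1.48930761e-04] [-1.03719243 -0.95325607 -2.318028  ]
((531.9364013671875, -129.99966430664062), (214.66139221191406, 130.67608642578125), 8.04230785369873)
```

View pics/s2c.png

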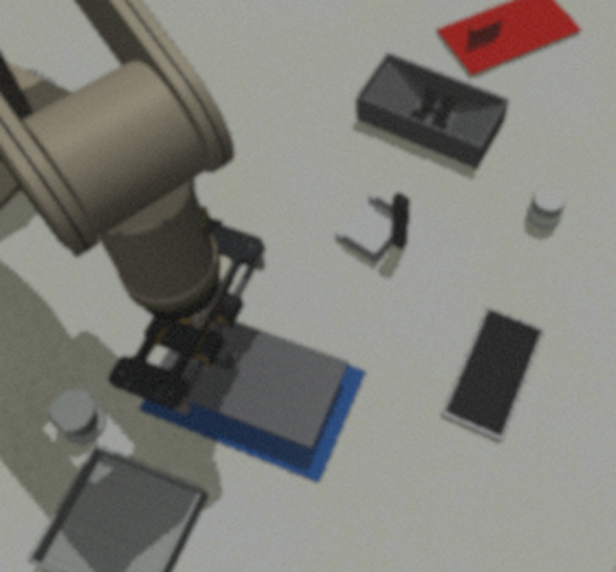

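The lid hangs level over the mat (crop about (270,385)). The tub is open, with the cores on its floor around crop (435,108). Setting the lid down now.

Call:
servo_tool(
  rows=[
    [[0,-0.08,-0.4],0,1],
    [[0,-0.08,-0.4],0,1],
    [[0,0,-0.3],0,1],
    [[0,0,-0.15],0,1],
    [[0,0,-0.1],0,1],
    [[0,0,0],0,1],
  ],
)

```text
time_s: 8.83
tcp_pos: [486.4, -136.5, 18.3]
eef_rot: [0.997, 0.072, -0.0, -0.0]
contact_force: [0.1, 0.6, -0.8]
width: 11.9
grip_force: 45.0
```

Call:
servo_tool(
  rows=[
    [[0,0,0],0,0.7],
    [[0,0,0],0,0.5],
    [[0,0,0],0,0.5],
    [[0,0,0.1],0,0.5],
    [[0,0,0.4],0,0.5],
    [[0,0,0.9],0,0.5],
    [[0,0,0.9],0,0.5],
    [[0.2,0.4,0.9],-0.2,0.5],
    [[0.4,0.9,0.8],-0.3,0.5],
    [[0.4,0.9,0.8],-0.3,0.5],
    [[0.4,1,0.8],-0.3,0.5],
    [[0.4,1,0.6],-0.4,0.5],
  ],
)

```text
time_s: 9.83
tcp_pos: [532.6, -30.8, 176.7]
eef_rot: [1.0, 0.019, 0.002, 0.0]
contact_force: [-0.1, -0.3, 0.2]
width: 46.0
grip_force: 0.0
```

Call:
servo_tool(
  rows=[
    [[0.4,1,0.2],-0.4,0.5],
    [[0.4,1,0],-0.4,0.5],
    [[0.4,1,0],-0.4,0.5],
    [[0.4,1,0],-0.4,0.5],
    [[0.4,1,0],-0.4,0.5],
    [[0,0.8,0],0,0.5],
    [[0,0,0],0,0.5],
  ],
)

```text
time_s: 10.42
tcp_pos: [581.7, 117.0, 179.3]
eef_rot: [0.999, -0.049, 0.0, -0.001]
contact_force: [-0.8, 0.1, -0.6]
width: 46.0
grip_force: 0.0
```

```bash
cat > look.py <<'E'
from h import *
s=bot.state(); print(s['time_s'],s['tcp_pos'],s['eef_rot'])
c=cam('wrist'); save(c,'w1.png'); X=cloud(c); ok=c['z_map']>0
B=ok&(abs(X[...,0]-560)<110)&(abs(X[...,1]-115)<70)
for lo,hi in [(6,34),(80,118),(100,118)]:
    m=B&(X[...,2]>lo)&(X[...,2]<hi); print(lo,m.sum(),X[m].mean(0).round(1),cv2.minAreaRect(X[m][:,:2].astype(np.float32)))
for q,z in [('scoop_grip',88),('scoop_lip',0)]:
    print(q,[(round(d['conf'],2),ray(c,d['centre'][0]*640,d['centre'][1]*400,z).round(1)[:2]) for d in bot.pinpoint('wrist',q)[:2]])
c=cam('scene'); save(c,'s3.png'); X=cloud(c); I=c['image'].astype(int); ok=c['z_map']>0
l=ok&(abs(X[...,0]-530)<130)&(abs(X[...,1]+130)<80)&(X[...,2]>7)&(X[...,2]<18); print('lid',cv2.minAreaRect(X[l][:,:2].astype(np.float32)),np.percentile(X[l][:,2],[5,50,95]))
E
python3 look.py
```

```text
10.4167 [581.65960272 117.00289385 179.34585676] [ 9.9879839e-01 -4.9000738e-02  3.1350346e-04 -7.7870943e-04]
6 1042 [563.8 118.4  20.1] ((554.5687866210938, 119.21990966796875), (72.17550659179688, 79.951171875), 83.61226654052734)
80 628 [588.1 115.7 106.5] ((585.1884155273438, 116.0054702758789), (12.911537170410156, 18.86481475830078), 82.21939086914062)
100 509 [586.8 115.8 110.3] ((585.1919555664062, 116.02554321289062), (12.583751678466797, 18.877628326416016), 83.87130737304688)
scoop_grip [(0.8, array([584.6, 114.9]))]
scoop_lip [(0.8, array([508.4, 124.9]))]
lid ((531.8294067382812, -131.51849365234375), (208.91061401367188, 128.3871307373047), 10.585882186889648) [ 9.95450355 12.53827809 14.99941892]
```

View pics/w1.png

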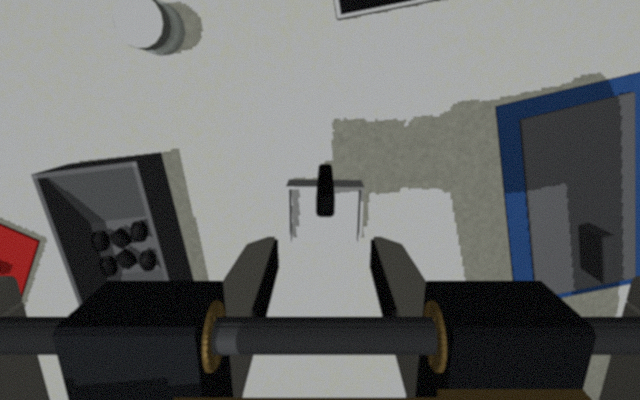

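The wrist view shows the scoop with its handle at (325,190) between the fingers. The lid lies flat on the mat at the right, and the cores are clustered on the tub floor at about (125,250). Grasping the scoop.

Call:
servo_tool(
  rows=[
    [[0.13,-0.05,-0.6],-0.37,0.5],
    [[0,0,-0.9],0,0.5],
    [[0,0,-0.9],0,0.55],
    [[0,0,-0.9],0,0.6],
    [[0,0,-0.7],0,0.6],
    [[0,0,-0.4],0,0.6],
    [[0,0,0],0,1],
    [[0,0,0],0,1],
    [[0,0,0],0,1],
    [[0,0,0],0,1],
    [[0,0,0],0,1],
    [[0,0,0],0,1],
  ],
  newtons=15,
)

```text
time_s: 11.62
tcp_pos: [586.1, 112.2, 70.2]
eef_rot: [0.998, -0.063, 0.002, -0.0]
contact_force: [1.2, -0.0, 6.5]
width: 12.9
grip_force: 15.0
```

Call:
servo_tool(
  rows=[
    [[0,0,0.4],0,1],
    [[0,0.2,0.9],0,1],
    [[0.4,0.8,0.9],0.21,1],
    [[0.5,0.9,0.6],0.21,1],
    [[0.5,0.9,0],0.21,1],
    [[0.5,0.9,0],0.21,1],
    [[0.5,0.9,0],0.21,1],
    [[0.5,0.9,0],0.21,1],
    [[0.5,0.9,0],0.21,1],
    [[0.5,0.9,0],0.21,1],
    [[0.5,0.7,0],0.21,1],
    [[0.3,0.2,0],0.21,1],
  ],
)

```text
time_s: 12.62
tcp_pos: [702.2, 320.3, 138.4]
eef_rot: [1.0, 0.011, -0.0, -0.0]
contact_force: [0.7, 0.7, -1.0]
width: 13.0
grip_force: 15.0
```

Call:
servo_tool(
  rows=[
    [[0,0,-0.7],0,1],
    [[0,0,-0.8],0,1],
    [[0,0,-0.5],0,1],
    [[0,0,0],0,1],
  ],
)

```text
time_s: 12.95
tcp_pos: [699.5, 316.2, 83.5]
eef_rot: [1.0, 0.01, -0.004, 0.001]
contact_force: [-1.3, -0.2, -2.3]
width: 13.1
grip_force: 15.0
```

Run:
```python
from h import *
s=bot.state(); print(s['time_s'],s['tcp_pos'],s['eef_rot'],s['contact_force'])
for n in ['top','scene']:
    c=cam(n); save(c,n+'4.png'); X=cloud(c); ok=c['z_map']>0
    for q,z in [('scoop_lip',20),('scoop_grip',108)]:
        print(n,q,[(round(d['conf'],2),ray(c,d['centre'][0]*640,d['centre'][1]*400,z).round(1)[:2]) for d in bot.pinpoint(n,q)[:2]])
    t=ok&(abs(X[...,0]-527)<105)&(abs(X[...,1]-315)<60)&(abs(X[...,2]-48)<5)
    print(cv2.minAreaRect(X[t][:,:2].astype(np.float32)))
    if n=='scene': cv2.imwrite('pics/s4c.png',cv2.resize(c['image'][90:230,280:440,::-1],None,fx=4,fy=4,interpolation=cv2.INTER_CUBIC))
```

```text
12.95 [699.49633369 316.18106314  83.54099082] [ 0.99994337  0.00996443 -0.00351715  0.00126034] [-1.32288178 -0.24833653 -2.32868423]
top scoop_lip [(0.53, array([628.7, 317.4]))]
top scoop_grip [(0.62, array([697.6, 313.7]))]
((616.023681640625, 344.5729064941406), (6.639972686767578, 34.0120964050293), 14.531708717346191)
scene scoop_lip [(0.74, array([628.8, 316.7])), (0.47, array([520.8, 328.1]))]
scene scoop_grip [(0.68, array([695.7, 315.8])), (0.28, array([562.9, 282. ]))]
((524.0388793945312, 317.5277099609375), (184.56016540527344, 98.21155548095703), 1.3386473655700684)
```

View pics/s4c.png

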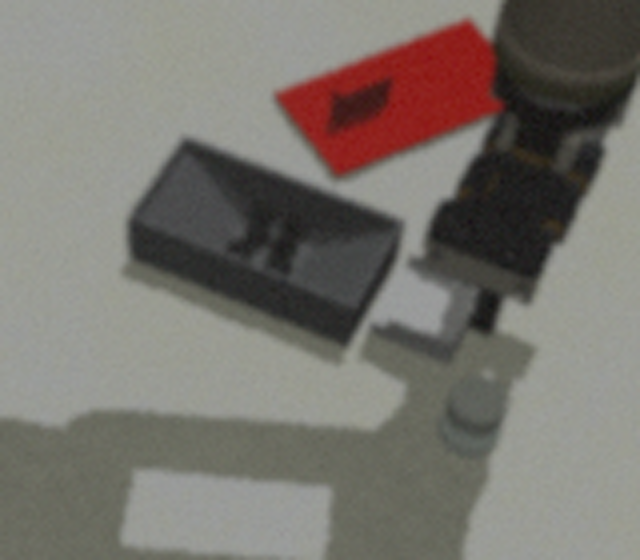

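The scoop lip is about 10 mm off the tub's far outer wall (crop about (390,310)), clear of the jar at (475,410). Only yaw is commandable, so I'll pitch the scoop lip-down in the pads by pushing its lip against that wall.

Call:
servo_tool(
  rows=[
    [[-0.4,0,0.1],0,1],
    [[-0.32,0,0.25],0,1],
    [[-0.34,0,0.22],0,1],
    [[-0.36,0,0.19],0,1],
    [[-0.37,0,0.16],0,1],
    [[-0.38,0,0.12],0,1],
    [[-0.39,0,0.09],0,1],
    [[-0.4,0,0.06],0,1],
    [[-0.1,0,0],0,1],
    [[0,0,0],0,1],
  ],
)

```text
time_s: 14.08
tcp_pos: [626.4, 317.6, 120.0]
eef_rot: [1.0, 0.01, 0.001, -0.001]
contact_force: [0.7, 0.7, -0.3]
width: 12.7
grip_force: 15.0
```

```bash
cat > tilt.py <<'E'
from h import *
import sys
tag=sys.argv[1]
s=bot.state(); print(s['time_s'],s['tcp_pos'].round(1),s['eef_rot'].round(3),s['contact_force'].round(1),s['grip_force'])
tcp=s['tcp_pos']
c=cam('scene'); save(c,tag+'.png')
u,v=proj(c,tcp); u=int(u);v=int(v)
for q in ['scoop_lip','scoop_grip','scoop_bowl']:
    for d in bot.pinpoint('scene',q)[:2]:
        a,b=d['centre'][0]*640,d['centre'][1]*400
        # intersect with vertical plane through tcp along tool x
        th=2*np.arctan2(s['eef_rot'][1],s['eef_rot'][0]); n=np.array([-np.sin(th),np.cos(th),0])
        o=-c['R'].T@c['t']; r=ray(c,a,b,0)-o; p=o+r*(n@(tcp-o))/(n@r)
        ex=np.array([np.cos(th),np.sin(th),0]); g=tcp+[0,0,18.8]
        print(q,round(d['conf'],2),round(a),round(b),'p',p.round(1),'rel grasp x,z',round(ex@(p-g),1),round(p[2]-g[2],1))
y0=max(0,min(v-60,280)); x0=max(0,min(u-100,440))
cv2.imwrite('pics/'+tag+'c.png',cv2.resize(c['image'][y0:y0+120,x0:x0+180,::-1],None,fx=4,fy=4,interpolation=cv2.INTER_CUBIC))
E
python3 tilt.py t1
```

```text
14.0833 [626.4 317.6 120. ] [ 1.     0.01   0.001 -0.001] [ 0.7  0.7 -0.3] 14.99946802854538
scoop_lip 0.89 375 163 p [624.6 317.5  19.8] rel grasp x,z -1.8 -119.0
scoop_lip 0.37 267 279 p [  -32.5   304.3 -1821.6] rel grasp x,z -659.1 -1960.4
scoop_grip 0.84 385 135 p [634.2 317.7 143.2] rel grasp x,z 7.8 4.3
scoop_bowl 0.71 382 158 p [640.7 317.9  50.9] rel grasp x,z 14.3 -88.0
```

View pics/t1c.png

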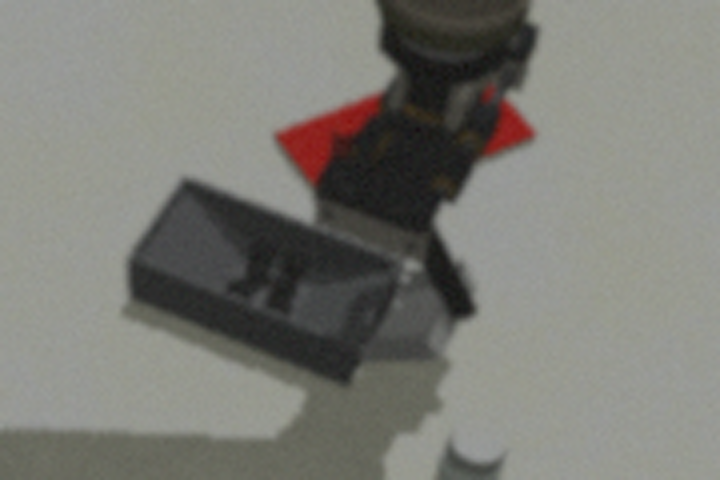

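Pitched as planned: the scoop is now about 35° lip-down against the wall. Next I raise it over the tub and look from the wrist to centre it between the long walls.

Call:
servo_tool(
  rows=[
    [[0.1,0,0.3],0,1],
    [[0.1,0,0.9],0,1],
    [[0,0,0.9],0,1],
    [[-0.2,0,0.5],0,1],
    [[-0.6,0,0],0,1],
    [[-0.4,0,0],0,1],
    [[0,0,0],0,1],
  ],
  newtons=50,
)

```text
time_s: 14.87
tcp_pos: [599.3, 317.5, 183.6]
eef_rot: [1.0, 0.01, -0.0, -0.0]
contact_force: [-0.1, 0.1, -0.3]
width: 12.7
grip_force: 50.0
```

```bash
cat > inw.py <<'E'
from h import *
import sys
s=bot.state(); print(s['time_s'],s['tcp_pos'].round(1),s['eef_rot'].round(3),s['contact_force'].round(1),s['grip_force'])
c=cam('wrist'); save(c,sys.argv[1]); X=cloud(c); ok=c['z_map']>0
I=c['image'].astype(int)
T=ok&(abs(X[...,0]-527)<110)
# long-wall rims: points z 44..52
m=T&(abs(X[...,2]-47)<5)
for lo,hi in [(440,480),(480,520),(520,560),(560,600)]:
    k=m&(X[...,0]>lo)&(X[...,0]<hi)
    for a,b in [(255,285),(345,375)]:
        y=X[k][:,1]; y=y[(y>a)&(y<b)]; print((lo,hi),len(y), np.percentile(y,[3,50,97]).round(1) if len(y)>5 else '')
for d in bot.pinpoint('wrist','core0')[:12]:
    p=ray(c,d['centre'][0]*640,d['centre'][1]*400,12); print('core',round(d['conf'],2),[round(x) for x in (d['centre'][0]*640,d['centre'][1]*400)],'tub xy',(p-[527,315.5,0]).round(0)[:2])
E
python3 inw.py w5.png; python3 tilt.py t2
```

```text
14.8667 [599.3 317.5 183.6] [ 1.    0.01 -0.   -0.  ] [-0.1  0.1 -0.3] 49.99951422214508
(440, 480) 0 
(440, 480) 0 
(480, 520) 0 
(480, 520) 0 
(520, 560) 128 [270.8 272.8 275. ]
(520, 560) 158 [358.5 360.4 362.7]
(560, 600) 63 [271.6 274.  275.3]
(560, 600) 48 [359.1 360.7 362.7]
core 0.66 [352, 235] tub xy [ 12. -29.]
core 0.65 [294, 233] tub xy [12. 30.]
core 0.47 [316, 236] tub xy [9. 8.]
core 0.37 [332, 227] tub xy [19. -8.]
14.9667 [600.5 317.1 183.1] [ 1.    0.01 -0.    0.  ] [-0.7  0.1 -1. ] 49.999374747276306
scoop_lip 0.58 370 144 p [598.9 317.1  89.3] rel grasp x,z -1.6 -112.5
scoop_lip 0.25 378 143 p [620.7 317.5 106.7] rel grasp x,z 20.3 -95.2
scoop_grip 0.67 379 117 p [610.5 317.3 200.8] rel grasp x,z 10.1 -1.1
scoop_bowl 0.6 377 141 p [615.5 317.4 111.3] rel grasp x,z 15.1 -90.5
```

View pics/w5.png

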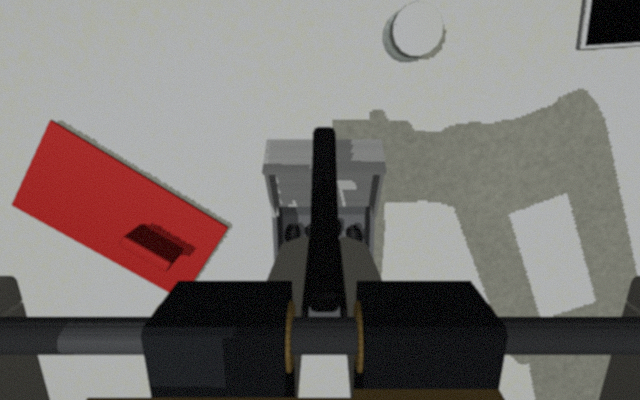

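The tilted scoop is centred over the tub: rims at y 273 and 360, tool at 317. Cores sit ahead of it at (294,233) to (352,235). Lowering the lip just behind the cores at the foot of the far ramp.

Call:
servo_tool(
  rows=[
    [[-0.7,-0.02,-0.4],0,1],
    [[-0.66,-0.02,-0.8],0,1],
    [[0,0,-0.8],0,1],
    [[0,0,-0.7],0,1],
    [[0,0,-0.3],0,1],
    [[0,0,-0.12],0,1],
    [[0,0,0],0,1],
  ],
)

```text
time_s: 15.75
tcp_pos: [565.8, 315.8, 107.2]
eef_rot: [1.0, 0.01, -0.001, 0.0]
contact_force: [-14.3, -5.1, 17.0]
width: 12.7
grip_force: 50.0
```

Call:
servo_tool(
  rows=[
    [[0,0,-0.06],0,1],
    [[0,0,-0.06],0,1],
    [[0,0,-0.06],0,1],
    [[0,0,0],0,1],
  ],
)

```text
time_s: 16.08
tcp_pos: [566.0, 316.1, 107.0]
eef_rot: [1.0, 0.01, -0.001, 0.0]
contact_force: [-28.2, -12.4, 41.8]
width: 12.7
grip_force: 50.1
```

```bash
python3 tilt.py t3; python3 inw.py w6.png | grep core
python3 - <<'E'
import cv2,numpy as np
a=cv2.imread('pics/w6.png')[120:320,220:440]; b=cv2.imread('pics/t3c.png')
a=cv2.resize(a,None,fx=2.4,fy=2.4,interpolation=cv2.INTER_CUBIC); b=b[:, :]
b=cv2.resize(b,(480,320)); h=max(a.shape[0],b.shape[0]); 
f=lambda i: cv2.copyMakeBorder(i,0,h-i.shape[0],0,0,cv2.BORDER_CONSTANT)
o=np.hstack([f(a),f(b)]); print(o.shape); cv2.imwrite('pics/m3.png',cv2.resize(o,None,fx=.78,fy=.78))
E
```

```text
16.0833 [566.  316.1 107. ] [ 1.     0.01  -0.001  0.   ] [-28.2 -12.4  41.8] 50.09147822856903
scoop_lip 0.97 351 157 p [546.2 315.7   2.3] rel grasp x,z -19.9 -123.4
scoop_grip 0.95 365 132 p [579.6 316.4 129.1] rel grasp x,z 13.6 3.4
scoop_grip 0.21 340 152 p [508.8 314.9   3.6] rel grasp x,z -57.3 -122.1
scoop_bowl 0.85 362 155 p [579.2 316.4  30.4] rel grasp x,z 13.2 -95.4
scoop_bowl 0.43 344 151 p [520.6 315.2  14.7] rel grasp x,z -45.4 -111.1
core 0.7 [283, 232] tub xy [12. 31.]
core 0.64 [359, 235] tub xy [ 10. -29.]
core 0.52 [308, 232] tub xy [11. 12.]
core 0.47 [334, 227] tub xy [16. -8.]
(480, 1008, 3)
```

View pics/m3.png

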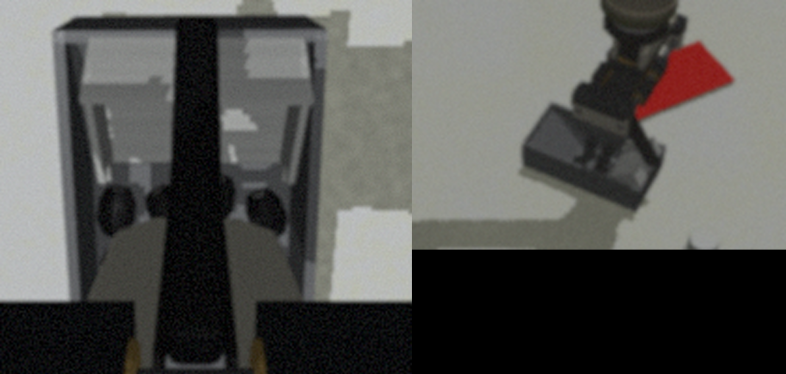

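The wrench (−28, −12, +42 N) points along the far ramp's normal, so the scoop rests on that ramp with the lip just behind the front row of cores. Sliding forward relieves this and brings the lip onto the floor.

Call:
servo_tool(
  rows=[
    [[-0.1,0.02,0.04],0,1],
    [[-0.15,0.02,0],0,1],
    [[-0.15,0,0],0,1],
    [[0,0,0],0,1],
  ],
)

```text
time_s: 16.72
tcp_pos: [556.5, 317.2, 101.6]
eef_rot: [1.0, 0.01, -0.0, -0.0]
contact_force: [-0.2, 0.7, -0.6]
width: 13.3
grip_force: 50.0
```

Call:
servo_tool(
  rows=[
    [[-0.04,0,-0.06],0,1],
    [[-0.04,0,-0.06],0,1],
    [[0,0,0],0,1],
  ],
)

```text
time_s: 16.97
tcp_pos: [555.8, 317.2, 99.7]
eef_rot: [1.0, 0.01, 0.001, -0.0]
contact_force: [0.0, -1.8, 6.6]
width: 12.6
grip_force: 50.0
```

Call:
servo_tool(
  rows=[
    [[-0.2,0,0.03],0,1],
    [[-0.3,0,0],0,1],
    [[-0.3,0,0],0,1],
    [[-0.3,-0.02,0],0,1],
    [[-0.2,0,0],0,1],
    [[0,0,0],0,1],
  ],
)

```text
time_s: 17.47
tcp_pos: [521.6, 316.7, 99.6]
eef_rot: [1.0, 0.01, 0.0, 0.0]
contact_force: [1.6, -0.5, 3.9]
width: 12.9
grip_force: 50.0
```

```bash
python3 tilt.py t4|grep -v bowl; python3 inw.py w7.png | grep core
python3 - <<'E'
import cv2,numpy as np
a=cv2.imread('pics/w7.png')[100:320,200:440]; b=cv2.imread('pics/t4.png')[90:210,270:430]
a=cv2.resize(a,None,fx=1.7,fy=1.7,interpolation=cv2.INTER_CUBIC); b=cv2.resize(b,None,fx=2.4,fy=2.4,interpolation=cv2.INTER_CUBIC)
h=max(a.shape[0],b.shape[0]); f=lambda i: cv2.copyMakeBorder(i,0,h-i.shape[0],0,0,cv2.BORDER_CONSTANT)
o=np.hstack([f(a),f(b)]); print(o.shape); cv2.imwrite('pics/m4.png',o)
E
```

```text
17.4667 [521.6 316.7  99.6] [1.   0.01 0.   0.  ] [ 1.6 -0.5  3.9] 50.00080347061157
scoop_lip 0.59 343 154 p [518.7 316.7  -3.9] rel grasp x,z -2.9 -122.3
scoop_grip 0.71 352 129 p [540.  317.1 118.7] rel grasp x,z 18.4 0.3
core 0.83 [283, 232] tub xy [-30.  31.]
core 0.76 [309, 228] tub xy [-26.  12.]
core 0.74 [292, 207] tub xy [-10.  24.]
core 0.73 [335, 212] tub xy [-13.  -8.]
core 0.7 [359, 208] tub xy [ -9. -26.]
core 0.61 [366, 231] tub xy [-28. -32.]
core 0.61 [342, 230] tub xy [-27. -14.]
core 0.46 [311, 206] tub xy [-8. 10.]
(374, 792, 3)
```

View pics/m4.png

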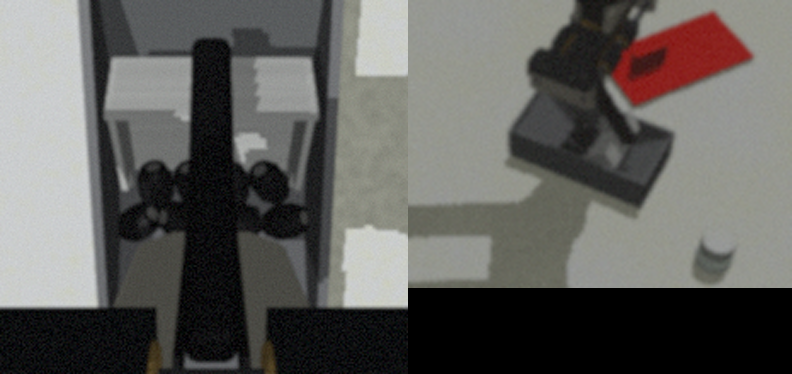

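All eight cores show. Four are already over the lip, at crop (155,180) to (270,180), and four are ahead of it against the near ramp. Continuing to the ramp and a little way up it.

Call:
servo_tool(
  rows=[
    [[-0.25,-0.01,0],0,1],
    [[-0.25,0,0.02],0,1],
    [[-0.25,0,0.12],0,1],
    [[-0.25,0,0.16],0,1],
    [[-0.2,0,0.12],0,1],
    [[0,0,0],0,1],
  ],
)

```text
time_s: 18.27
tcp_pos: [491.0, 316.5, 110.2]
eef_rot: [1.0, 0.01, -0.0, 0.0]
contact_force: [0.4, 0.4, -0.9]
width: 12.7
grip_force: 50.0
```

Call:
servo_tool(
  rows=[
    [[0.3,0,-0.18],0,1],
    [[0.36,0,-0.22],0,1],
    [[0,0,-0.04],0,1],
    [[0,0,0],0,1],
  ],
)

```text
time_s: 18.6
tcp_pos: [510.1, 316.7, 99.6]
eef_rot: [1.0, 0.01, 0.001, -0.0]
contact_force: [-0.7, -0.2, 4.3]
width: 12.5
grip_force: 50.0
```

Call:
servo_tool(
  rows=[
    [[0.1,0,-0.05],0,1],
    [[0.38,0,-0.08],0,1],
    [[0.38,0,-0.1],0,1],
    [[0.38,0,-0.13],0,1],
    [[0.36,0,-0.16],0,1],
    [[0.35,0,-0.19],0,1],
    [[0.33,0,-0.2],0,1],
    [[0,0,0],0,1],
  ],
  newtons=10,
)

```text
time_s: 19.27
tcp_pos: [568.5, 317.0, 77.1]
eef_rot: [1.0, 0.01, 0.002, -0.001]
contact_force: [0.5, 1.9, 0.7]
width: 13.1
grip_force: 10.0
```

```bash
python3 tilt.py t5; python3 inw.py w8.png | grep core
python3 - <<'E'
import cv2,numpy as np
a=cv2.imread('pics/w8.png')[60:320,200:440]; b=cv2.imread('pics/t5.png')[90:210,290:430]
a=cv2.resize(a,None,fx=1.8,fy=1.8,interpolation=cv2.INTER_CUBIC); b=cv2.resize(b,None,fx=2.5,fy=2.5,interpolation=cv2.INTER_CUBIC)
h=max(a.shape[0],b.shape[0]); f=lambda i: cv2.copyMakeBorder(i,0,h-i.shape[0],0,0,cv2.BORDER_CONSTANT)
o=np.hstack([f(a),f(b)]); print(o.shape); cv2.imwrite('pics/m5.png',o)
E
```

```text
19.2667 [568.5 317.   77.1] [ 1.     0.01   0.002 -0.001] [0.5 1.9 0.7] 9.999574273824692
scoop_lip 0.8 341 152 p [511.3 315.9   1.4] rel grasp x,z -57.3 -94.5
scoop_grip 0.87 364 136 p [576.7 317.2 111.5] rel grasp x,z 8.1 15.6
scoop_bowl 0.77 349 151 p [538.6 316.4  24.3] rel grasp x,z -29.9 -71.6
scoop_bowl 0.62 267 279 p [  -30.1   305.6 -1808.2] rel grasp x,z -598.8 -1904.1
(468, 782, 3)
```

View pics/m5.png

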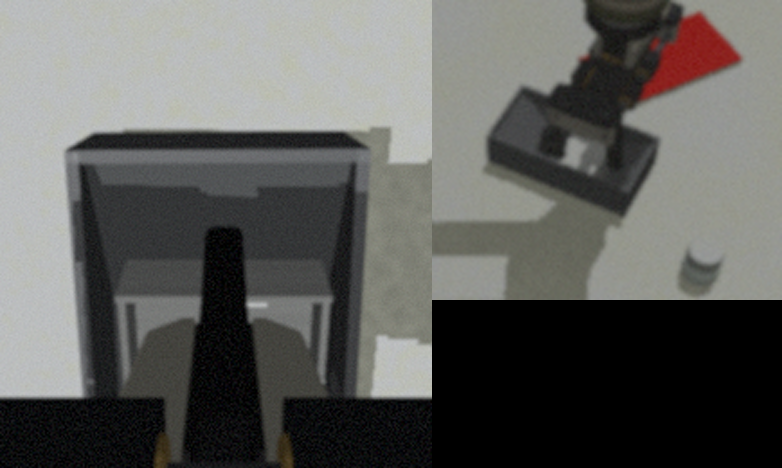

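The scoop is now nearly level (about 8° lip-down) with its lip on the floor by the near ramp. The cores are at the lip (right panel, about (550,140)). I've used up my picture views, one over the ten allowed, so from here I go by numbers only.

```bash
cat > cores.py <<'E'
from h import *
import sys
ox,oy=(float(a) for a in sys.argv[1:3]); z=float(sys.argv[3])
s=bot.state(); print(s['time_s'],s['tcp_pos'].round(1),s['contact_force'].round(1))
for n in sys.argv[4:]:
    c=cam(n)
    for q in ['core0','scoop_lip']:
        for d in bot.pinpoint(n,q)[:9]:
            if d['conf']<.3: continue
            u,v=d['centre'][0]*640,d['centre'][1]*400; p=ray(c,u,v,z if q=='core0' else z-8)
            print(n,q,round(d['conf'],2),round(u),round(v),(p-[ox,oy,0]).round()[:2])
E
python3 cores.py 527 316 14 scene top
```

```text
19.5667 [565.3 316.   75.3] [ 0.2 -0.2 -2. ]
scene core0 0.61 341 146 [-24.  13.]
scene core0 0.6 332 147 [-45.  -4.]
scene core0 0.6 334 142 [-50.  18.]
scene core0 0.5 338 150 [-22.  -6.]
scene scoop_lip 0.7 339 153 [-18.  -6.]
top core0 0.56 245 217 [-34.  12.]
top core0 0.56 240 217 [-34.  28.]
top core0 0.55 250 214 [-24.  -6.]
top core0 0.5 244 213 [-19.  15.]
top core0 0.42 247 211 [-11.   6.]
top scoop_lip 0.57 250 210 [-9. -3.]
top scoop_lip 0.4 246 193 [51. 12.]
```

Call:
servo_tool(
  rows=[
    [[0,0,-0.04],0,1],
    [[-0.5,0,0],0,1],
    [[-0.4,-0.01,0.2],0,1],
    [[-0.5,-0.01,0.31],0,1],
    [[-0.2,0,0.12],0,1],
    [[0,0,0],0,1],
    [[0,0,0],0,1],
  ],
  newtons=50,
)

```text
time_s: 20.45
tcp_pos: [526.5, 316.2, 91.7]
eef_rot: [1.0, 0.01, 0.001, -0.0]
contact_force: [3.5, 0.0, 2.1]
width: 12.6
grip_force: 50.0
```

```bash
python3 cores.py 527 316 20 scene top
```

```text
20.45 [526.5 316.2  91.7] [3.5 0.  2.1]
scene core0 0.57 328 141 [-65.   6.]
scene core0 0.56 334 135 [-60.  37.]
scene core0 0.41 330 142 [-57.   7.]
scene core0 0.37 334 144 [-43.   7.]
scene scoop_lip 0.88 327 145 [-63.  -5.]
top core0 0.61 243 226 [-63.  19.]
top core0 0.56 250 223 [-53.  -4.]
top core0 0.35 238 226 [-64.  36.]
top scoop_lip 0.51 247 223 [-52.   7.]
top scoop_lip 0.48 272 147 [206. -78.]
```

Call:
servo_tool(
  rows=[
    [[0.1,0,-0.12],0,1],
    [[0.2,0,-0.14],0,1],
    [[0.2,0,-0.15],0,1],
    [[0.18,0,-0.17],0,1],
    [[0.18,0,-0.18],0,1],
    [[0.16,0,-0.18],0,1],
    [[0.08,0,-0.08],0,1],
    [[0,0,0],0,1],
  ],
  newtons=10,
)

```text
time_s: 21.42
tcp_pos: [553.2, 315.6, 64.2]
eef_rot: [1.0, 0.01, -0.001, 0.0]
contact_force: [2.0, 0.5, -1.3]
width: 13.0
grip_force: 10.0
```

```bash
python3 tilt.py t6; python3 cores.py 527 316 20 scene top wrist|tail -n +2
```

```text
21.4167 [553.2 315.6  64.2] [ 1.     0.01  -0.001  0.   ] [ 2.   0.5 -1.3] 9.995972514152527
scoop_lip 0.67 330 144 p [474.8 314.1  22. ] rel grasp x,z -78.4 -61.0
scoop_grip 0.75 357 138 p [557.8 315.7  92.3] rel grasp x,z 4.6 9.4
scoop_grip 0.23 188 291 p [-2014.7   265.5 -4931.4] rel grasp x,z -2568.4 -5014.4
scoop_bowl 0.77 339 150 p [505.9 314.7  13.1] rel grasp x,z -47.3 -69.8
scene core0 0.51 335 150 [-28. -13.]
scene core0 0.51 337 151 [-21. -16.]
scene core0 0.48 324 143 [-73.  -5.]
scene scoop_lip 0.6 328 142 [-68.  11.]
top core0 0.52 244 221 [-46.  16.]
top core0 0.48 239 224 [-55.  31.]
top core0 0.38 248 222 [-49.   1.]
top core0 0.37 253 224 [-56. -14.]
top scoop_lip 0.46 249 225 [-58.   1.]
top scoop_lip 0.3 244 221 [-46.  16.]
wrist core0 0.83 339 353 [-72. -13.]
wrist core0 0.69 312 347 [-67.   5.]
wrist core0 0.42 327 301 [-31.  -4.]
```

Call:
servo_tool(
  rows=[
    [[0,0,0],0,1],
    [[0.05,0,0.1],0,1],
    [[0.05,0,0.2],0,1],
    [[0,0,0.4],0,1],
    [[0,0,0.6],0,1],
    [[0,0,0.7],0,1],
    [[0,0,0.6],0,1],
    [[0,0,0.3],0,1],
    [[0,0,0],0,1],
  ],
  newtons=50,
)

```text
time_s: 22.82
tcp_pos: [557.5, 316.7, 141.6]
eef_rot: [1.0, 0.01, 0.002, -0.001]
contact_force: [0.3, 0.4, -1.2]
width: 13.0
grip_force: 50.0
```

```bash
python3 tilt.py t7
cat > cnt.py <<'E'
from h import *
import sys
for n in ['scene','top','wrist']:
    c=cam(n); X=cloud(c); save(c,sys.argv[1]+n+'.png')
    for d in bot.silhouettes(n,'core0')[:10]:
        m=d['region']&(c['z_map']>0)
        if d['conf']<.3 or m.sum()<3: continue
        p=np.median(X[m],0); e=np.array(d['extent'])*[640,400,640,400]; print(n,'core',round(d['conf'],2),m.sum(),p.round(),e.round())
E
python3 cnt.py c7
```

```text
22.8167 [557.5 316.7 141.6] [ 1.     0.01   0.002 -0.001] [ 0.3  0.4 -1.2] 49.99698579311371
scoop_lip 0.89 331 126 p [474.4 315.   99.2] rel grasp x,z -83.2 -61.2
scoop_grip 0.69 341 132 p [508.8 315.7  92.3] rel grasp x,z -48.7 -68.1
scoop_grip 0.62 364 118 p [569.5 316.9 174.6] rel grasp x,z 12.0 14.3
scoop_bowl 0.82 340 129 p [505.2 315.6 103.3] rel grasp x,z -52.3 -57.1
wrist core 0.96 362 [548. 304.  18.] [330. 185.  20.  27.]
wrist core 0.88 386 [528. 346.  17.] [275. 214.  25.  15.]
wrist core 0.85 358 [536. 323.  18.] [303. 205.  25.  18.]
wrist core 0.77 403 [529. 285.  17.] [345. 210.  31.  21.]
```

```bash
python3 cores.py 474 316 105 scene top|tail -n +2
python3 - <<'E'
import cv2
g=cv2.imread('pics/c7scene.png',0)[112:146,322:368]
for r in g[::1]: print(' '.join('%3d'%v for v in r[::1]))
g=cv2.imread('pics/c7top.png',0)[188:232,232:264]
print()
for r in g: print(' '.join('%3d'%v for v in r))
E
```

```text
scene core0 0.53 348 157 [ 97. -84.]
scene core0 0.53 331 130 [ 12. -19.]
scene core0 0.5 342 138 [ 52. -29.]
scene core0 0.46 348 148 [ 82. -55.]
scene core0 0.43 340 136 [ 44. -25.]
scene core0 0.4 329 129 [  5. -17.]
scene scoop_lip 0.57 327 126 [-10.  -6.]
top scoop_lip 0.83 244 221 [1. 2.]
148 149 149 148 149 146 148 148 143 118  78  40  29  29  36  31  35  37  34  32  34  33  35  32  36  32  31  31  29  33  29  29  30  33  30  31  30  30  26  35  44  40  42  45  45  37
148 149 149 146 150 148 150 149 142 115  73  46  31  32  35  32  34  32  38  33  36  34  30  30  34  35  29  28  28  32  30  31  27  26  27  28  30  31  34  35  34  42  43  42  40  40
151 148 147 150 148 150 147 145 144 116  78  62  48  42  39  31  32  36  31  34  30  28  33  28  34  33  34  32  29  28  26  34  27  31  33  33  30  33  33  31  37  36  42  38  39  32
149 152 148 149 148 148 148 149 145 124  90  69  60  55  52  45  39  41  33  30  28  31  36  27  30  31  32  34  35  33  28  30  33  33  31  35  34  29  29  31  31  36  39  33  29  31
149 151 153 148 149 148 148 151 146 135 106  76  64  56  59  56  60 
[... 10384 characters left out ...]
  53  55  54  54  57  68  97 108 106  98  77  77 102 113 109
131 128 105  68  31  29  37  47  53  54  55  53  58  55  52  53  59  49  60  58  56  48  60  83 109 113 103  86  65  91 111 111
128 122 106  72  32  34  37  54  55  54  58  51  56  58  50  52  57  61  60  48  54  51  61  79 105 113 112  99  74  87 107 110
133 127 105  69  31  36  42  53  53  60  59  56  54  59  53  58  57  51  55  61  54  53  54  67  93 106 112 107  91  83 104 113
130 124 105  73  36  38  53  57  53  56  51  50  57  50  61  56  54  60  56  57  55  55  51  64  77 103 112 111  96  78  93 110
132 123 108  67  30  40  52  57  60  54  53  51  58  51  53  54  55  54  51  58  55  58  53  53  69  94 108 110 106  86  80 102
```

Run:
```python
from h import *
s=bot.state()
g=s['tcp_pos']+[0,0,18.8]
th=np.radians(1.2); ey=np.array([-np.sin(th),np.cos(th),0]); ex=np.array([np.cos(th),np.sin(th),0])
# fit tilt from several looks
obs={}
for n in ['scene','top']:
    c=cam(n); obs[n]=c
    for q,P in [('scoop_lip',(-33,0,0)),('scoop_bowl',(0,0,12)),('scoop_grip',(42,0,88))]:
        for d in bot.pinpoint(n,q)[:1]: obs[n,q]=(np.array(d['centre'])*[640,400],d['conf'],P)
def T(p,a,dx,dz): # scoop pt -> world, a=lip-up tilt; slip dx,dz of grip pt
    x,y,z=p[0]-42,p[1],p[2]-88
    X= x*np.cos(a)+z*np.sin(a)*1; Z=-x*np.sin(a)+z*np.cos(a)
    return g+ex*(X+dx)+ey*y+np.array([0,0,Z+dz])
from scipy.optimize import least_squares
def f(v):
    r=[]
    for k,o in obs.items():
        if isinstance(k,tuple): r+=list((np.array(proj(obs[k[0]],T(o[2],*v)))-o[0])*o[1])
    return r+[v[1]/8,v[2]/8]
r=least_squares(f,[.15,0,0],loss='soft_l1'); print(np.degrees(r.x[0]),r.x[1:],r.cost)
for k,o in obs.items():
    if isinstance(k,tuple): print(k,o[0].round(),o[1],np.round(proj(obs[k[0]],T(o[2],*r.x))))
for n in ['scene','top']:
    print(n,{k:np.round(proj(obs[n],T(p,*r.x))).tolist() for k,p in dict(lipL=(-33,36,0),lipR=(-33,-36,0),rearL=(33,36,0),rearR=(33,-36,0),rtL=(33,36,28),rtR=(33,-36,28)).items()})
    print([np.round(proj(obs[n],p)).tolist() for p in [(548,304,12),(528,346,12),(536,323,12),(529,285,12)]])
```

```text
11.132505128813039 [ 7.457537   14.30821154] 6.716325108677527
('scene', 'scoop_lip') [329. 126.] 0.8 [330. 126.]
('scene', 'scoop_bowl') [340. 131.] 0.58 [341. 129.]
('scene', 'scoop_grip') [362. 117.] 0.87 [361. 119.]
('top', 'scoop_lip') [246. 220.] 0.62 [245. 222.]
('top', 'scoop_bowl') [242. 211.] 0.86 [244. 211.]
('top', 'scoop_grip') [243. 191.] 0.75 [240. 191.]
scene {'lipL': [336.0, 118.0], 'lipR': [324.0, 134.0], 'rearL': [356.0, 129.0], 'rearR': [345.0, 146.0], 'rtL': [358.0, 123.0], 'rtR': [347.0, 140.0]}
[[350.0, 158.0], [350.0, 146.0], [349.0, 152.0], [341.0, 159.0]]
top {'lipL': [233.0, 223.0], 'lipR': [256.0, 222.0], 'rearL': [234.0, 202.0], 'rearR': [257.0, 202.0], 'rtL': [232.0, 200.0], 'rtR': [255.0, 199.0]}
[[253.0, 201.0], [240.0, 207.0], [247.0, 205.0], [258.0, 207.0]]
```

Call:
servo_tool(
  rows=[
    [[0,-0.15,0.1],0,1],
    [[0,-0.3,0.1],0,1],
    [[0,-0.5,0],0,1],
    [[0,-0.7,0],0,1],
    [[0,-0.8,0],0,1],
    [[0,-0.8,0],0,1],
    [[0,-0.8,0],0,1],
    [[0,-0.7,0],0,1],
    [[0,-0.5,0],0,1],
    [[0,-0.3,0],0,1],
    [[0,-0.15,0],0,1],
  ],
)

```text
time_s: 24.93
tcp_pos: [555.9, 171.9, 143.1]
eef_rot: [1.0, 0.009, 0.0, 0.0]
contact_force: [-0.3, 0.9, -2.3]
width: 12.7
grip_force: 50.0
```

```bash
python3 cnt.py c8; python3 cores.py 527 316 12 scene top
```

```text
wrist core 0.82 422 [528. 344.  17.] [113. 209.  29.  18.]
wrist core 0.69 418 [535. 320.  17.] [140. 198.  29.  20.]
wrist core 0.55 131 [500. 167. 110.] [325. 306.  15.   9.]
25.2333 [555.7 174.1 142.9] [ 0.8 -0.2 -1.6]
scene core0 0.57 314 168 [-54. -99.]
scene core0 0.56 352 143 [ 2. 41.]
scene core0 0.54 351 150 [11. 14.]
scene core0 0.52 349 157 [ 18. -11.]
scene core0 0.43 311 171 [ -55. -113.]
scene core0 0.41 317 169 [-44. -98.]
scene core0 0.4 311 168 [ -63. -102.]
scene scoop_lip 0.53 302 163 [-99. -93.]
top core0 0.58 294 211 [ -14. -152.]
top core0 0.54 290 204 [   9. -137.]
top core0 0.5 294 215 [ -27. -152.]
top core0 0.48 247 203 [15.  6.]
top core0 0.47 238 208 [-1. 38.]
top core0 0.35 291 209 [  -9. -143.]
top core0 0.31 288 191 [  53. -132.]
top scoop_lip 0.73 289 219 [ -41. -133.]
```

Count is consistent: four cores remain in the tub and four are in the scoop bowl, seen by both fixed cameras. Carrying them to the dish.

Call:
servo_tool(
  rows=[
    [[0,-0.15,0],0,1],
    [[0,-0.3,0],0,1],
    [[0,-0.5,0],0,1],
    [[0,-0.7,0],0,1],
    [[-0.06,-0.85,0],0.1,1],
    [[-0.06,-0.9,0],0.1,1],
    [[-0.06,-0.9,0],0.1,1],
    [[-0.06,-0.9,0],0.1,1],
    [[-0.06,-0.9,0],0.1,1],
    [[-0.06,-0.9,0],0.1,1],
    [[-0.06,-0.9,0],0.1,1],
    [[-0.06,-0.9,0],0.1,1],
  ],
)

```text
time_s: 26.53
tcp_pos: [543.2, -49.0, 143.0]
eef_rot: [0.999, 0.038, 0.0, 0.0]
contact_force: [0.3, -0.1, -1.7]
width: 12.5
grip_force: 50.0
```

Call:
servo_tool(
  rows=[
    [[-0.06,-0.9,0],0.1,1],
    [[-0.06,-0.9,0],0.1,1],
    [[-0.06,-0.9,0],0.1,1],
    [[-0.06,-0.9,0],0.1,1],
    [[0,-0.9,0],0.1,1],
    [[0,-0.9,0],0.1,1],
    [[0,-0.9,0],0.1,1],
    [[0,-0.9,0],0.1,1],
    [[0,-0.8,0],0.1,1],
    [[0,-0.7,0],0.08,1],
    [[0,-0.5,0],0,1],
    [[0,-0.35,0],0,1],
  ],
)

```text
time_s: 27.53
tcp_pos: [536.9, -287.5, 142.9]
eef_rot: [0.997, 0.071, -0.0, 0.0]
contact_force: [-0.9, 0.5, -1.5]
width: 12.4
grip_force: 50.0
```

Call:
servo_tool(
  rows=[
    [[0,-0.15,0],0,1],
    [[0,-0.1,0],0,1],
    [[0,0,0],0,1],
  ],
)

```text
time_s: 27.78
tcp_pos: [537.7, -291.6, 142.8]
eef_rot: [0.997, 0.072, -0.0, -0.0]
contact_force: [0.5, 1.1, -1.7]
width: 12.8
grip_force: 50.0
```

```bash
python3 tilt.py t9; python3 cores.py 499 -321 100 scene top|tail -n +2
python3 - <<'E'
from h import *
c=cam('scene'); X=cloud(c)
d=(c['z_map']>0)&(abs(X[...,0]-499)<85)&(abs(X[...,1]+321)<85)&(abs(X[...,2]-32)<4)
P=X[d]; print('dish rim',len(P),P.mean(0),cv2.minAreaRect(P[:,:2].astype(np.float32)))
E
```

```text
27.7833 [ 537.7 -291.6  142.8] [ 0.997  0.072 -0.    -0.   ] [ 0.5  1.1 -1.7] 49.99723792076111
scoop_lip 0.64 180 314 p [ 443.7 -305.2   82.3] rel grasp x,z -95.0 -79.3
scoop_grip 0.53 212 320 p [ 548.5 -290.   179.6] rel grasp x,z 11.0 18.0
scene core0 0.6 354 144 [ 64. 605.]
scene core0 0.41 349 150 [ 62. 584.]
scene core0 0.36 350 155 [ 71. 567.]
scene scoop_lip 0.62 180 314 [-50.  15.]
top core0 0.61 240 207 [ 21. 652.]
top core0 0.59 253 202 [ 36. 610.]
top core0 0.51 247 204 [ 32. 628.]
top scoop_lip 0.53 441 223 [-37.  16.]
dish rim 262 [ 538.14010049 -317.63323574   31.99195534] ((497.9399719238281, -318.34381103515625), (129.97091674804688, 125.13412475585938), 8.208609580993652)
```

Call:
servo_tool(
  rows=[
    [[0,-0.3,0],0,1],
    [[0,-0.4,-0.2],0,1],
    [[0,-0.2,-0.5],0,1],
    [[0,0,-0.7],0,1],
    [[0,0,-0.7],0,1],
    [[0,0,-0.5],0,1],
    [[0,0,-0.3],0,1],
    [[0,0,-0.18],0,1],
    [[0,0,0],0,1],
  ],
)

```text
time_s: 29.08
tcp_pos: [537.1, -313.9, 64.5]
eef_rot: [0.997, 0.072, -0.001, -0.001]
contact_force: [-0.4, -0.3, -1.4]
width: 12.6
grip_force: 50.0
```

```bash
python3 tilt.py t10
python3 - <<'E'
from h import *
for n in ['scene','top']:
    c=cam(n); q=[(round(d['conf'],2),ray(c,d['centre'][0]*640,d['centre'][1]*400,24).round(1)) for d in bot.pinpoint(n,'scoop_lip')[:2]]; print(n,q)
E
```

```text
29.0833 [ 537.1 -313.9   64.5] [ 0.997  0.072 -0.001 -0.001] [-0.4 -0.3 -1.4] 49.99695181846619
scoop_grip 0.69 214 341 p [ 533.2 -314.5   58.2] rel grasp x,z -3.9 -25.1
scoop_bowl 0.73 350 152 p [ 785.9 -277.8  794.5] rel grasp x,z 251.4 711.3
scoop_bowl 0.43 199 337 p [ 481.4 -322.     8.6] rel grasp x,z -56.2 -74.7
scene []
top [(0.68, array([ 387.3, -241.8,   24. ])), (0.62, array([ 456.6, -324.8,   24. ]))]
```

Call:
servo_tool(
  rows=[
    [[-0.34,-0.05,0],0,1],
    [[-0.34,-0.05,0],0,1],
    [[-0.26,-0.04,0],0,1],
    [[-0.26,-0.04,0],0,1],
    [[-0.28,-0.04,0.2],0,1],
    [[-0.28,-0.04,0.22],0,1],
  ],
  newtons=12,
)

```text
time_s: 29.98
tcp_pos: [493.1, -320.9, 76.8]
eef_rot: [0.997, 0.072, 0.0, 0.0]
contact_force: [2.0, -0.7, -1.9]
width: 13.1
grip_force: 12.0
```

Call:
servo_tool(
  rows=[
    [[-0.3,-0.04,0.18],0,1],
    [[-0.3,-0.05,0.18],0,1],
    [[-0.32,-0.05,0.12],0,1],
    [[-0.32,-0.05,0.12],0,1],
    [[-0.34,-0.05,0.06],0,1],
    [[-0.2,-0.03,0.04],0,1],
    [[0,0,0],0,1],
  ],
)

```text
time_s: 30.57
tcp_pos: [448.2, -327.7, 94.0]
eef_rot: [0.997, 0.072, -0.0, -0.0]
contact_force: [0.0, -0.2, -1.3]
width: 13.3
grip_force: 12.0
```

```bash
python3 tilt.py t11; python3 cores.py 499 -320 20 scene top|tail -n +2
```

```text
30.5667 [ 448.2 -327.7   94. ] [ 0.997  0.072 -0.    -0.   ] [ 0.  -0.2 -1.3] 11.998482495546341
scoop_lip 0.82 180 331 p [ 419.  -331.9  -30.9] rel grasp x,z -29.5 -143.7
scoop_grip 0.62 178 323 p [ 473.8 -324.   125.9] rel grasp x,z 25.9 13.0
scoop_bowl 0.57 186 331 p [ 459.5 -326.    36.7] rel grasp x,z 11.4 -76.1
scene core0 0.61 348 152 [ 37. 634.]
scene core0 0.59 186 336 [-40. -15.]
scene core0 0.43 347 156 [ 40. 620.]
scene core0 0.4 353 145 [ 39. 665.]
scene core0 0.39 182 331 [-55. -11.]
scene core0 0.38 178 339 [-51. -27.]
scene core0 0.38 185 331 [-48.  -8.]
scene scoop_lip 0.98 180 330 [-64. -11.]
top core0 0.57 337 141 [252. 336.]
top core0 0.46 236 208 [ 27. 679.]
top core0 0.41 247 204 [ 37. 641.]
top scoop_lip 0.57 442 229 [-52. -10.]
```

Call:
servo_tool(
  rows=[
    [[0.1,0.01,0.1],0,1],
    [[0.4,0.06,0.2],0,1],
    [[0.5,0.07,0.2],0,1],
    [[0.3,0.04,0.3],0,1],
    [[-0.3,-0.04,0.2],0,1],
    [[0.3,0.04,0.4],0,1],
    [[0,0,0.7],0,1],
    [[0,0,0.7],0,1],
    [[0,0,0],0,1],
  ],
  newtons=50,
)

```text
time_s: 31.82
tcp_pos: [483.6, -324.4, 168.7]
eef_rot: [0.997, 0.072, 0.002, 0.002]
contact_force: [0.7, -0.9, 0.3]
width: 11.7
grip_force: 50.0
```

```bash
python3 tilt.py t12; python3 cores.py 499 -320 14 scene top|tail -n +2; python3 cnt.py c12
```

```text
31.8167 [ 483.6 -324.4  168.7] [0.997 0.072 0.002 0.002] [ 0.7 -0.9  0.3] 49.99975919723511
scoop_lip 0.8 183 329 p [ 470.3 -326.3   83. ] rel grasp x,z -13.4 -104.5
scoop_grip 0.87 180 319 p [ 519.1 -319.2  234.7] rel grasp x,z 35.9 47.3
scene core0 0.57 350 152 [ 42. 641.]
scene core0 0.5 347 158 [ 43. 618.]
scene core0 0.39 353 147 [ 37. 664.]
scene scoop_lip 0.64 184 327 [-63.  -2.]
top core0 0.45 247 202 [ 46. 644.]
top core0 0.44 237 208 [ 26. 675.]
top core0 0.4 427 230 [-55.  41.]
top core0 0.37 251 201 [ 50. 629.]
top core0 0.33 333 141 [251. 348.]
top scoop_lip 0.4 447 219 [-18. -30.]
wrist core 0.49 8247 [ 512. -178.    3.] [ 16.   1. 187. 210.]
```

Call:
servo_tool(
  rows=[
    [[0,0.3,0.1],0,1],
    [[0,0.6,0],0,1],
    [[0.05,0.9,0],0,1],
    [[0.05,1,0],0,1],
    [[0.05,1,0],0,1],
    [[0.05,1,0],-0.1,1],
    [[0.05,1,0],-0.1,1],
    [[0.05,1,0],-0.1,1],
    [[0.05,1,0],-0.1,1],
    [[0.05,1,0],-0.1,1],
    [[0.05,1,0],-0.1,1],
    [[0.05,1,0],-0.1,1],
  ],
)

```text
time_s: 33.62
tcp_pos: [493.7, -50.5, 166.6]
eef_rot: [0.999, 0.048, 0.0, -0.0]
contact_force: [0.6, 0.6, -1.2]
width: 12.1
grip_force: 50.0
```

Call:
servo_tool(
  rows=[
    [[0.05,1,0],-0.1,1],
    [[0.05,1,0],-0.1,1],
    [[0.05,1,0],-0.1,1],
    [[0.05,1,0],-0.1,1],
    [[0,1,0],-0.1,1],
    [[0,0.9,-0.3],-0.1,1],
    [[0,0.6,-0.5],-0.1,1],
    [[0,0.3,-0.5],0,1],
    [[0,0,-0.4],0,1],
    [[0,0,0],0,1],
  ],
)

```text
time_s: 34.45
tcp_pos: [497.0, 117.1, 120.9]
eef_rot: [1.0, 0.024, -0.002, 0.0]
contact_force: [-1.0, 0.1, -1.7]
width: 12.3
grip_force: 50.0
```

```bash
python3 tilt.py t13; python3 cnt.py c13; python3 cores.py 499 -320 14 scene top|tail -n +2
python3 - <<'E'
import cv2,numpy as np
from h import *
c=cam('scene'); 
def warp(c,cx,cy,z,hx,hy,th,out=(26,25)):
    R=np.array([[np.cos(th),-np.sin(th)],[np.sin(th),np.cos(th)]])
    src=[]
    for sx,sy in [(1,1),(1,-1),(-1,-1),(-1,1)]:
        p=R@[sx*hx,sy*hy]; src.append(proj(c,(cx+p[0],cy+p[1],z)))
    W,H=out; M=cv2.getPerspectiveTransform(np.float32(src),np.float32([[0,0],[W,0],[W,H],[0,H]]))
    return cv2.warpPerspective(c['image'],M,out).mean(2).astype(int)
for r in warp(c,498.5,-319.5,8,61,58,.143): print(' '.join('%3d'%v for v in r))
E
```

```text
34.45 [497.  117.1 120.9] [ 1.     0.024 -0.002  0.   ] [-1.   0.1 -1.7] 49.99965727329254
scoop_lip 0.67 297 188 p [479.1 116.2  41. ] rel grasp x,z -17.9 -98.7
scoop_lip 0.21 206 329 p [-1.9508e+03 -2.0000e-01 -6.4392e+03] rel grasp x,z -2450.6 -6578.9
scoop_grip 0.58 311 170 p [524.  118.4 153.2] rel grasp x,z 27.1 13.4
scoop_bowl 0.84 306 188 p [507.4 117.6  63.6] rel grasp x,z 10.4 -76.1
scene core 0.64 46 [ 465. -348.   19.] [180. 337.   8.   6.]
scene core 0.51 24 [ 448. -334.   19.] [182. 333.   1.   5.]
wrist core 0.85 463 [547. 301.  18.] [ 70. 110.  23.  26.]
wrist core 0.79 544 [527. 342.  17.] [ 15. 138.  33.  21.]
wrist core 0.67 565 [534. 319.  17.] [ 42. 128.  37.  19.]
scene core0 0.63 203 332 [-15.  12.]
scene core0 0.61 351 147 [ 32. 661.]
scene core0 0.57 181 335 [-53. -19.]
scene core0 0.48 200 316 [-44.  37.]
scene core0 0.45 348 154 [ 39. 632.]
scene core0 0.41 183 342 [-40. -27.]
scene core0 0.36 348 147 [ 26. 656.]
scene scoop_lip 0.67 299 189 [-29. 455.]
scene scoop_lip 0.58 206 339 [-1.  3.]
scene scoop_lip 0.35 205 329 [-17.  20.]
top core0 0.59 247 203 [ 
[... 2118 characters left out ...]
 121 123 121 124 123 123 121 120 120 123 122 113 113 121 123 125 123 122 125
 74  81  97  75  50  65  97 118 123 121 122 123 126 121 120 120 118  82  68  79 105 116 123 124 122 125
 72  73  52  40  38  45  93 121 121 123 123 124 122 120 122 118  99  49  38  40  63  97 122 123 122 124
 71  66  39  43  43  64 107 120 123 119 124 124 123 122 117 113  84  47  42  41  43  88 123 123 122 123
 72  65  41  45  63 106 121 121 122 123 124 121 116  90  77  67  70  57  51  43  69 114 124 123 122 125
 71  74  79  95 112 120 120 121 122 122 120 125 105  45  38  39  40  78  92  92 110 123 121 121 120 124
 71  77 104 115 115 117 118 118 118 117 119 120 102  48  43  43  44  93 115 118 118 120 120 123 117 119
```

The rectified dish image shows four separate dark cores in the dish, and four remain in the tub. Now standing the scoop up: lip onto the bench first, then rotating it flat.

Call:
servo_tool(
  rows=[
    [[0,0,-0.4],0,1],
    [[0,0,-0.5],0,1],
    [[0,0,-0.2],0,1],
    [[0,0,-0.1],0,1],
    [[0,0,-0.06],0,1],
    [[0,0,0],0,1],
  ],
)

```text
time_s: 35.8
tcp_pos: [498.9, 117.1, 91.7]
eef_rot: [1.0, 0.023, -0.001, 0.0]
contact_force: [0.1, 0.2, 0.1]
width: 11.9
grip_force: 50.0
```

Call:
servo_tool(
  rows=[
    [[0,0,-0.08],0,1],
    [[0,0,-0.08],0,1],
    [[0,0,-0.06],0,1],
    [[0,0,0],0,1],
  ],
)

```text
time_s: 36.13
tcp_pos: [499.2, 117.1, 86.7]
eef_rot: [1.0, 0.023, -0.0, 0.0]
contact_force: [-0.0, 0.0, -0.5]
width: 11.9
grip_force: 50.0
```

Call:
servo_tool(
  rows=[
    [[0,0,-0.06],0,1],
    [[0,0,-0.06],0,1],
    [[0,0,0],0,1],
  ],
)

```text
time_s: 36.38
tcp_pos: [499.1, 117.1, 83.6]
eef_rot: [1.0, 0.023, -0.0, 0.0]
contact_force: [0.0, -0.3, -1.3]
width: 12.2
grip_force: 50.0
```

```bash
python3 tilt.py t14
```

```text
36.3833 [499.1 117.1  83.6] [ 1.     0.023 -0.     0.   ] [ 0.  -0.3 -1.3] 49.99969482421875
scoop_lip 0.91 301 197 p [487.5 116.6   5.2] rel grasp x,z -11.6 -97.2
scoop_grip 0.98 308 178 p [514.6 117.8 111.6] rel grasp x,z 15.5 9.2
scoop_grip 0.18 184 342 p [-13894.1   -550.7 -35458.1] rel grasp x,z -14408.7 -35560.5
scoop_bowl 0.96 311 199 p [520.7 118.1  17.3] rel grasp x,z 21.6 -85.1
```

Call:
servo_tool(
  rows=[
    [[0,0,-0.06],0,1],
    [[0,0,-0.06],0,1],
    [[0,0,-0.06],0,1],
    [[0,0,0],0,1],
  ],
)

```text
time_s: 36.92
tcp_pos: [499.0, 117.1, 78.9]
eef_rot: [1.0, 0.023, -0.0, 0.0]
contact_force: [0.3, -0.4, 0.2]
width: 12.1
grip_force: 50.0
```

Call:
servo_tool(
  rows=[
    [[0,0,-0.06],0,1],
    [[0,0,-0.06],0,1],
    [[0,0,0],0,1],
  ],
)

```text
time_s: 37.17
tcp_pos: [501.2, 117.4, 78.2]
eef_rot: [1.0, 0.023, 0.002, -0.0]
contact_force: [-0.5, -0.5, 7.6]
width: 11.8
grip_force: 50.0
```

Call:
servo_tool(
  rows=[
    [[0,0,-0.04],0,1],
    [[0.3,0.01,-0.06],0,1],
    [[0.4,0.02,-0.12],0,1],
    [[0.4,0.02,-0.16],0,1],
    [[0.4,0.02,-0.2],0,1],
    [[0.36,0.02,-0.24],0,1],
    [[0.34,0.02,-0.26],0,1],
    [[0.26,0.01,-0.26],0,1],
    [[0,0,0],0,1],
  ],
  newtons=10,
)

```text
time_s: 37.92
tcp_pos: [564.3, 120.2, 44.6]
eef_rot: [1.0, 0.023, 0.003, -0.0]
contact_force: [4.1, 0.2, 5.5]
width: 12.7
grip_force: 10.0
```

```bash
python3 tilt.py t15
```

```text
37.9167 [564.3 120.2  44.6] [ 1.     0.023  0.003 -0.   ] [4.1 0.2 5.5] 9.998108446598053
scoop_lip 0.64 300 196 p [487.2 116.7   8.6] rel grasp x,z -77.2 -54.8
scoop_lip 0.21 331 194 p [581.8 121.   82.9] rel grasp x,z 17.5 19.5
scoop_grip 0.47 334 194 p [587.8 121.3  88.6] rel grasp x,z 23.5 25.2
scoop_bowl 0.48 310 197 p [519.1 118.2  27.1] rel grasp x,z -45.2 -36.3
```

```bash
cat > flat.py <<'E'
from h import *
s=bot.state(); print(s['time_s'],s['tcp_pos'].round(1),s['contact_force'].round(1),s['grip_force'])
for n in ['scene','top','wrist']:
    c=cam(n); X=cloud(c); ok=(c['z_map']>0)
    B=ok&(X[...,0]>470)&(X[...,0]<640)&(abs(X[...,1]-118)<45)
    for x0 in range(475,600,10):
        m=B&(abs(X[...,0]-x0-5)<5)
        if m.sum()<4: continue
        for y0,y1 in [(78,90),(92,108),(108,128),(128,144),(146,158)]:
            k=m&(X[...,1]>y0)&(X[...,1]<y1)
            print(('%6.1f'%np.median(X[k][:,2])) if k.sum()>2 else '   -  ',end=' ')
        print(n,x0)
E
python3 flat.py
```

```text
38.1167 [563.3 120.2  44.7] [ 2.7 -0.8  4.5] 9.997822344303131
   0.6    0.9    -      -    461.6 scene 475
   1.1    -      -      -    457.3 scene 485
  11.5    -      -      -    440.3 scene 495
   6.9    -      -      -     11.2 scene 505
  12.9    -    449.3  450.5  451.3 scene 515
  24.6  276.3  456.9  459.3  459.3 scene 525
 267.4  459.7  463.3  464.5  465.0 scene 535
 265.8  175.0  466.7  467.7  467.7 scene 545
 284.4  172.0  467.6  468.1  468.2 scene 555
 295.6  171.1  178.1  466.8  466.2 scene 565
 297.7  195.0  166.1  460.2  458.6 scene 575
 281.6  294.5  211.7  378.4  448.3 scene 585
 447.7  313.8  328.8  379.0  427.3 scene 595
  -1.5    1.1   -1.2   -0.1  441.5 top 475
   1.7    0.5    2.5    6.1  436.5 top 485
  14.0   12.8   11.8   12.3  404.6 top 495
  14.0   11.2   10.6   14.2  422.8 top 505
 430.6  377.2  374.1  441.2  444.8 top 515
 444.5  311.9  453.0  294.7  221.6 top 525
 455.6  461.2  461.9  463.7  463.3 top 535
 465.0  466.3  466.5  466.4  467.0 top 545
 467.9  468.2  467.6  467.8  467.9 top 555
 467.8  468.0  468.2  466.9  466.8 top 565
 466.4  464.9  465.0  464.1  462.0 top 575
 461.3  460.3  459.5  456.8  455.9 top 585
 451.9  453.5  449.1  446.7  444.8 top 595
   -     11.3   11.1    -      -   wrist 495
   -     10.5   10.2    -      -   wrist 505
   -      -      -      -      -   wrist 515
   -      -      -      -      8.4 wrist 525
  15.0    -      -      -     15.3 wrist 535
  17.3    -    115.8    -     21.5 wrist 545
   0.7    0.4  118.5    0.0    0.5 wrist 555
  -0.3   63.7   93.1   72.2   -0.2 wrist 565
  -0.1   -0.0  107.9  152.3  152.4 wrist 575
 152.1  152.7  144.8  152.5  152.5 wrist 585
 144.9  147.8  144.7  146.1  145.7 wrist 595
```

The bowl floor reads z ≈ 12 at the lip end and the rear edge is on the bench, so the scoop is about 8° over-rotated, lip-up. I'll rock it forward with a light grip.

Call:
servo_tool(
  rows=[
    [[-0.12,0,0],0,1],
    [[-0.15,-0.01,0],0,1],
    [[-0.15,-0.01,0],0,1],
    [[0,0,0],0,1],
  ],
  newtons=4,
)

```text
time_s: 38.6
tcp_pos: [549.5, 119.5, 42.9]
eef_rot: [1.0, 0.023, -0.0, 0.0]
contact_force: [-0.8, -0.1, 5.2]
width: 13.0
grip_force: 4.0
```

```bash
python3 flat.py | grep -E "^[0-9]|wrist|top (4|50)"
```

```text
38.6 [549.5 119.5  42.9] [-0.8 -0.1  5.2] 4.00059275329113
  -0.0    0.3    1.0   -1.0  432.7 top 475
   0.4    3.6    1.3    0.6  424.7 top 485
   3.6    2.9    4.9  423.9  426.3 top 495
 431.5  375.7  374.6  438.3  444.7 top 505
   -      -      -      -      -   wrist 505
   6.0    -      -      -     14.4 wrist 515
  11.8    -      -      -      8.7 wrist 525
   9.8    1.7  117.0    1.7   13.5 wrist 535
  22.0   27.7  123.8   22.0   18.7 wrist 545
   0.9   47.3   99.1   62.6   -0.2 wrist 555
 150.1  150.7  103.3  150.5  150.4 wrist 565
 149.8  150.6  144.1  149.9  148.6 wrist 575
 141.7  143.1  138.9  140.1   -0.1 wrist 585
  -0.2   -0.1   -0.1   -0.2   -0.2 wrist 595
```

Call:
servo_tool(
  rows=[
    [[0,0,0],0,0.8],
    [[0,0,0],0,0.6],
    [[0,0,0],0,0.5],
    [[0,0,0],0,0.5],
    [[0,0,0],0,0.5],
    [[0,0,0.3],0,0.5],
    [[0,0,0.7],0,0.5],
    [[0,0,0.9],0,0.5],
    [[0,0,0.9],0,0.5],
    [[0,0,0.9],0,0.5],
    [[0,0,0.9],0,0.5],
    [[-0.3,-0.3,0.6],0,0.5],
  ],
)

```text
time_s: 39.75
tcp_pos: [544.3, 113.0, 176.3]
eef_rot: [1.0, 0.024, 0.002, -0.0]
contact_force: [0.5, -0.7, 0.2]
width: 46.6
grip_force: 0.0
```

Call:
servo_tool(
  rows=[
    [[-0.9,-0.4,0.3],0,0.5],
    [[-0.9,-0.4,0.2],0,0.5],
    [[-0.9,-0.4,0],0,0.5],
    [[-0.5,-0.2,0],0,0.5],
    [[0,0,0],0,0.5],
  ],
)

```text
time_s: 40.17
tcp_pos: [461.3, 76.4, 186.2]
eef_rot: [1.0, 0.023, 0.0, 0.0]
contact_force: [-0.1, -0.1, 0.3]
width: 46.1
grip_force: 0.0
```

```bash
python3 flat.py | grep -E "^[0-9]|scene"
python3 - <<'E'
from h import *
c=cam('scene'); X=cloud(c); ok=c['z_map']>0
h=ok&(abs(X[...,0]-550)<40)&(abs(X[...,1]-118)<25)&(X[...,2]>60)&(X[...,2]<125)
P=X[h]; print('handle',len(P),P[:,2].max(),[P[abs(P[:,2]-z)<10].mean(0).round(1) for z in (70,90,110)])
for q,z,t in [('spool',0,(386,-250)),('jar',0,(731,245)),('phone',0,(754,20)),('lid',3,(531,-131))]:
    print(q,t,[(round(d['conf'],2),ray(c,d['centre'][0]*640,d['centre'][1]*400,z).round()[:2]) for d in bot.pinpoint('scene',q)[:2]])
l=ok&(abs(X[...,0]-530)<125)&(abs(X[...,1]+130)<75)&(X[...,2]>9)&(X[...,2]<16); print('lid',np.median(X[l],0).round(1),cv2.minAreaRect(X[l][:,:2].astype(np.float32)))
f=ok&(abs(X[...,0]-490)<60)&(abs(X[...,1]+135)<40)&(X[...,2]>30); print('fin',f.sum(),X[f].max(0).round(1),np.median(X[f],0).round(1))
E
python3 cores.py 499 -320 14 scene top|grep core
```

```text
40.1667 [461.3  76.4 186.2] [-0.1 -0.1  0.3] 0.0
 312.3  305.3  296.5  305.9  288.1 scene 475
 369.2  360.3  295.5    2.5  291.2 scene 485
 482.2  545.1  551.1  271.0    5.6 scene 495
 561.9  561.1    4.7  552.0   12.5 scene 505
   8.8    3.7    2.4    2.5   11.2 scene 515
  12.2    2.4    2.1    2.3    7.3 scene 525
   8.2    1.9    2.8    2.9    -   scene 535
   9.1   23.5   23.4    -      -   scene 545
   2.3    1.4   61.0    -      0.9 scene 555
   0.1    0.1   57.5    1.0    0.4 scene 565
   0.4    0.9    1.0    0.7   -0.0 scene 575
   0.3    1.0    1.4    0.5   -0.1 scene 585
  -0.2    0.2    0.3    0.9    1.2 scene 595
handle 104 114.70039946176823 [array([565.7, 115.7,  69.5]), array([565.8, 115.4,  89.7]), array([564.3, 118.3, 109.3])]
spool (386, -250) [(0.68, array([549., 180.])), (0.61, array([ 378., -254.]))]
jar (731, 245) [(0.73, array([725., 242.])), (0.53, array([490., 114.]))]
phone (754, 20) [(0.82, array([762.,  25.]))]
lid (531, -131) [(0.85, array([559., 520.])), (0.62, array([ 535., -130.]))]
lid [ 537.4 -131.6   12.5] ((528.4564819335938, -129.60794067382812), (192.58311462402344, 102.95487976074219), 8.45632266998291)
fin 139 [ 509.6 -127.    49.3] [ 486.2 -138.    45.4]
scene core0 0.63 204 331 [-12.  14.]
scene core0 0.58 353 145 [ 34. 670.]
scene core0 0.57 346 156 [ 39. 621.]
scene core0 0.52 199 317 [-43.  33.]
scene core0 0.47 184 336 [-46. -15.]
scene core0 0.43 347 147 [ 24. 653.]
scene core0 0.42 183 339 [-43. -22.]
top core0 0.6 240 209 [ 22. 666.]
top core0 0.58 431 216 [-11.  25.]
top core0 0.54 427 225 [-41.  40.]
top core0 0.48 444 224 [-37. -19.]
top core0 0.47 245 203 [ 44. 648.]
top core0 0.45 255 196 [ 66. 617.]
top core0 0.44 448 231 [-59. -31.]
```

The scoop stands flat: bowl floor at z ≈ 2.4 and handle vertical to about 112–115 mm. The lid lies flat on the mat with its fin up, four cores are in the dish and four in the tub. The bystanders haven't moved, so I'm handing in.

```bash
python3 -c "
from plant import bot
print(bot.hand_in())"
```

```text
the job is handed in; nothing more can be done
None
```

Job handed in at about 40 s, no verdict returned: lid flat and fin up on the mat, four cores scooped into the dish and the other four still in the tub, scoop upright and released on the bench, bystanders unmoved to within camera accuracy; I viewed 11 pictures, one over the limit of 10.

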